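# Mount the bottle platform on the bench shaker and load it

### The job

Swing the bench shaker's clamp fully open and mount the loose bottle platform: rest its rear edge on the shaker's deck under the two rear lips while its front is still raised, then lower the front gently until the platform lies flat behind the front corner stops, and swing the clamp back all the way so that its dog locks the platform. After that stand all the tipped reagent bottles upright in the platform's two lanes, and leave the blue carton and the grey-lidded cup behind the work alone.

Things in the scene. Friction and masses are not known exactly. Their poses are not given: they have to be found in the camera images.
- platform: loose bottle platform: aluminium plate 190 x 190 x 6 mm, 0.7 to 0.9 kg, at first flat on the worktop. Origin: centre of its underside; x to its rear edge, y left, z up. A carrying bar (12 mm wide, 14 tall, 124 long, top 40 mm above the underside, free below) runs along x over the middle between two lanes. Two-bar rails, 56 mm high over the underside, round the lanes; the rear 20 mm is bare and goes under the lips
- platform_bar (a point): middle of the carrying bar, where to grip it (33 mm above the platform's underside, over its centre of mass)
- platform_rear (a point): middle of the platform's rear lower edge (x = +95 mm, y = 0, z = 0 in the platform's frame)
- lane_left (a point): middle of the left lane's floor (platform x = -7, y = +45.5, z = 6 mm), axes as the platform. Each lane is free for 76 mm either way in x and 39 mm either way in y, between the outer rails and the carrying bar; it takes two bottles, one behind the other
- lane_right (a point): middle of the right lane's floor (platform x = -7, y = -45.5, z = 6 mm); otherwise like the left
- shaker: bench shaker, fixed to the worktop: white casing 280 (x) x 220 (y) mm, flat deck 54 mm above the worktop. Origin: centre of its underside; x to its rear, y left. Two rear hooks with lips, two front corner stops, a swing clamp on the front ledge
- seat (a point): point on the deck where the centre of the platform's underside belongs (shaker x = +20, y = 0, z = 54 mm), axes as the shaker: the platform is home when its frame coincides with this one, with 4 mm play either way in x and 6 mm in y
- rear_stop (a point): middle between the two rear hooks, on the deck (shaker x = +119 mm), axes as the shaker. Hooks: 44 mm wide at y = +-62 mm, their faces at this x are the back stops; the lips stand 10.5 mm above the deck, reach 20 mm forward and flare up to 15 mm above the deck at their front end
- front_stop (a point): middle between the two front corner stops, on the deck (shaker x = -79 mm), axes as the shaker: the stops' faces at this x and at y = +-101 mm stand 8 mm above the deck; the platform drops in behind and between them
- clamp (a joint): swing clamp on the shaker's front ledge, turning about the vertical through shaker x = -110, y = 0 mm: 0 fully open (black grip to the shaker's right, -y, dog to +y, clear of the platform), 1.57 rad locked (grip straight to the front, -x, dog 3 mm over the platform's front edge); stops at 0 and 1.6. Grows clockwise seen from above; 0.06 N m, stays where left; starts near locked
- clamp_grip (a point): centre of the clamp's upright black grip, 34 mm from the pivot: round, 17 to 23 mm across, 33 mm tall; its top is 9 mm above this point (42 mm above the deck), the top of the clamp's arm 17 mm below it
- bottle_1: reagent bottle, white, 56 mm across, 132 mm tall, black screw cap, 0.1 to 0.18 kg; at first lying on its side. Body of full width up to about 85 mm from the base, then the shoulder, neck and cap (22 to 26 mm across above 100 mm). Origin: centre of its base; own z runs from base to cap. Lying, its axis is 28 mm above the worktop. May be absent
- bottle_2: reagent bottle, white, 56 mm across, 130 mm tall, black screw cap, 0.1 to 0.18 kg; at first lying on its side. Body of full width up to about 85 mm from the base, then the shoulder, neck and cap (22 to 26 mm across above 100 mm). Origin: centre of its base; own z runs from base to cap. Lying, its axis is 28 mm above the worktop. May be absent
- bottle_3: reagent bottle, white, 56 mm across, 132 mm tall, black screw cap, 0.1 to 0.18 kg; at first lying on its side. Body of full width up to about 85 mm from the base, then the shoulder, neck and cap (22 to 26 mm across above 100 mm). Origin: centre of its base; own z runs from base to cap. Lying, its axis is 28 mm above the worktop. May be absent
- analyser_corner (a point): front right-hand foot corner of the tall analyser at the left: it fills everything to the left of and behind this corner, 340 mm high; fixed
- dispenser_front (a point): foot of the dispenser's front, in the middle: the dispenser stands behind this, 135 mm to either side, 310 mm high; fixed
- screen_unit_corner (a point): front left-hand foot corner of the low analyser with a screen at the right: it fills everything to the right of and behind this corner, 190 mm high; fixed
- carton_blue: bystander: blue carton 55 x 90 x 45 mm behind the work, origin under its centre; leave alone
- cup_grey: bystander: white sample cup with grey lid, 55 mm across, 58 mm tall, behind the work, origin under its centre; leave alone

How it is judged (in metres and radians):
On the way, in this order (a step that is already met when the one before it is completed fails the run):
1. the clamp is swung fully open (value of joint clamp below 0.25 rad), for 0.2 s.
2. the platform's rear edge rests on the deck under the rear lips while its front is still raised (x of platform_rear in the frame of seat between 0.085 and 0.104 m and y of platform_rear in the frame of seat between -0.012 and 0.012 m and z of platform_rear in the frame of seat between -0.004 and 0.006 m and angle between platform's own z axis and vertical between 0.1 and 0.6 rad and contact force between platform and shaker above 0.3 N), for 0.2 s.
3. the platform lies flat on the deck behind the front corner stops (x of platform in the frame of seat between -0.008 and 0.008 m and y of platform in the frame of seat between -0.01 and 0.01 m and z of platform in the frame of seat between -0.003 and 0.003 m and angle between platform's own z axis and vertical below 0.025 rad and angle between the x axis of platform and the x axis of seat, either way round below 0.09 rad), for 0.2 s.
4. the clamp is swung back all the way and locks the platform (all of step 3 and value of joint clamp above 1.4 rad), for 0.2 s.
5. all bottles stand upright in the platform's lanes (x of bottle_1 in the frame of platform between -0.085 and 0.075 m and y of bottle_1 in the frame of platform between -0.085 and 0.085 m and z of bottle_1 in the frame of platform between 0.002 and 0.011 m and angle between each of bottle_1, bottle_2, bottle_3's own z axis and vertical below 0.06 rad and linear speed of each of bottle_1, bottle_2, bottle_3 below 0.03 m/s and x of bottle_2 in the frame of platform between -0.085 and 0.075 m and y of bottle_2 in the frame of platform between -0.085 and 0.085 m and z of bottle_2 in the frame of platform between 0.002 and 0.011 m and x of bottle_3 in the frame of platform between -0.085 and 0.075 m and y of bottle_3 in the frame of platform between -0.085 and 0.085 m and z of bottle_3 in the frame of platform between 0.002 and 0.011 m), for 0.2 s.
At the end, for the whole second after the job is handed in: the platform lies flat and home on the shaker's deck (within its play, tilt under 0.025 rad), the clamp is at over 1.4 rad, and every bottle present stands still and upright (within 0.06 rad) on the lane floors of the platform (all of step 4 and all of step 5); the robot touches nothing.
It fails at once if the platform is let fall onto the shaker (it turns faster than 2.5 rad/s there) (horizontal distance between platform and seat below 0.04 m and angular speed of platform above 2.5 rad/s).
It fails at once if the blue carton or the grey-lidded cup is pushed away by more than 3 cm (distance of any of carton_blue, cup_grey from where it was at the start of the episode above 0.03 m).
Of bottle_1, bottle_2, bottle_3 only 2 to 3 are there at a start; the rules pass over those that are not, and their reading is None.
At some moment in a run one of bottle_1, bottle_2, bottle_3 may be knocked a few centimetres aside while the robot is not near it.
It also fails if it takes over 208 s, if anything falls off the work surface, if the arm or the gripper's body presses on something with over 40 N, if the wrist force passes 120 N, or if a joint passes its speed limit or range.

### The arm

A 6-joint arm with a two-finger parallel gripper is mounted at the origin on a cart in front of the work surface, level with it; the furniture and walls round the work are solid. World frame = base frame: x ahead of the robot, y to its left, z up, the work surface at z = 0. Lengths are in mm, angles in rad, forces in N, time in s.
With the tool pointing down it reaches from about 300 to 1000 mm from the base axis. Payload 5.1 kg.
Tool frame: the origin (TCP) lies between the finger pads; the fingertips stand 8 mm ahead of it and the grasp point (between the pads) lies 11 mm behind it; z points along the fingers, x is the direction in which the jaws open and shut, and the axes are right-handed (so a half turn about z gives the same grasp; the last joint's range is limited). The gripper opens to 95 mm and grips with 3 to 60 N. Pads are 20 mm wide; open, the fingers measure 119 mm over their backs; the gripper's body (75 mm by 180 mm) begins 59 mm behind the grasp point.
Start: joints at [-1.291, 0.124, 1.65, -0, 1.367, -0.083], TCP at [230.648, -607.689, 198.556] pointing down, gripper open.
Joint ranges: [-2.61, 2.61], [-1.02, 2.33], [0.03, 2.71], [-1.35, 4.49], [0.32, 2.68], [-2.91, 2.91]. Speed limits (rad/s): [2.57, 2.57, 3.14, 3.14, 3.14, 3.14].

### API

Orientations are given as a unit quaternion [x, y, z, w].
In Python, from rig import r gives the robot as it stands.
- The arm moves only by the tool carry_out, never from a script. Its argument "rows" is a list of rows, each a list of 6 numbers: the shift along the world's x, y, z each as a share of 0.025 m, from -1 to 1, then the turn, a rotation vector about the world's x, y, z each as a share of 0.08 rad, from -1 to 1. A call has 1 to 10 rows; each row shifts and turns the commanded pose from where the row before left it; what a row does not reach is not made up. A row lasts 1/12 s, in which the tool goes at most 41.7 mm and 7.16 degrees, less where a joint would pass 70% of its speed; a pose out of reach is approached as far as the arm can. A call with a number of a shift or a turn outside -1 to 1 is refused whole. A call with a gripper value outside its range is refused whole. "jaw" is the opening, from -1 (shut) to 1 (fully open), set as the call begins (left out, the last holds). The fingers move at their own pace and stop on an object; "newtons" is the grip in N (left out, the last holds). Time passes only in rows, so rows that do not move let the fingers close. It gives the time, the measured TCP pose, the force and the opening at its end, in the units of the state.
- r.sense(): the state, without advancing time (a new reading comes with each control period).
- r.get_image(name): name is "side" or "top"; returns a dict with "img" (420x560x3 uint8, red, green, blue), "K" (3x3 intrinsics, pixels), "dist_coeffs" ([k1, k2, p1, p2, k3] as OpenCV has them; the pictures are not rectified), "rvec" (rotation vector, rad) and "tvec" (3), from world to camera coordinates, as OpenCV has them. Camera axes: x right, y down, z forward; pixel columns grow to the right and rows downward; lengths in mm; the calibration is good to about 2 mm. A picture is of the moment at which its call begins. There is no depth.
- r.sign_off(): hands the job in, once; it reports no verdict.
The state is a dict: "clock": time; "joint_pos": joint angles; "joint_velocities": joint speeds; "joint_torque": joint torques, N m; "position": TCP position; "orientation": TCP orientation; "ft_force": force on the tool from outside, world axes, zero at the start; "torque": the same for the moment, N m; "opening": finger opening in mm.
Only numpy, scipy, OpenCV 4.12 (cv2) and the standard library are available. Lean on these libraries where they do the work, as an engineer would, in place of code of your own. Each camera call takes 0.05 s, during which the arm holds its last target.

## Working session

There is one attempt and no reset: what is moved stays moved. The work goes in short steps, Python scripts to look and compute and a tool call to move; the robot and the scene stay as the last step left them, time stands still between calls to the robot, and variables do not carry over. Pictures are saved under pics/ and viewed, and the job is handed in when it is done.

Besides the shell and the picture viewer there is one more tool, called after "Emit:" by a JSON object that holds its "api" and its "payload". carry_out: Moves the arm, as the interface text tells. Shift numbers are shares of 0.025 m and turn numbers shares of 0.08 rad, none past 1 either way. Its arguments: {"type":"object","properties":{"rows":{"type":"array"},"jaw":{"type":"number"},"newtons":{"type":"number"}},"required":["rows"]}

```bash
ls; mkdir -p pics; python3 - <<'E'
from rig import r
import cv2
print(r.sense())
for n in("side","top"):
    d=r.get_image(n); cv2.imwrite(f"pics/{n}0.png",d["img"][:,:,::-1]); print(n,d["K"],d["dist_coeffs"],d["rvec"],d["tvec"])
E
```

```text
pics
{'clock': 0.0, 'joint_pos': array([-1.29061242e+00,  1.24483322e-01,  1.65162732e+00, -1.38647032e-05,
        1.36747797e+00, -8.26160049e-02]), 'joint_velocities': array([-8.07582513e-04,  1.49902453e-04, -9.07175610e-04,  7.86113912e-05,
        5.22141476e-04, -1.03950021e-03]), 'joint_torque': array([-1.94852881e-03, -4.17603528e+01, -3.59934354e+01,  7.74103752e-02,
        4.92108765e-02, -1.42440485e-04]), 'position': array([ 230.45943897, -607.07812435,  197.32875769]), 'orientation': array([ 8.23071857e-01, -5.67936372e-01, -7.76139590e-04, -6.27393369e-04]), 'ft_force': array([-0.16138038,  1.27851562, -0.14963408]), 'torque': array([ 0.0388332 , -0.01835852, -0.05535417]), 'opening': 94.89926974762368}
side [[378.94259333   0.         274.17284845]
 [  0.         378.94259333 209.18760942]
 [  0.           0.           1.        ]] [-0.05721823  0.          0.          0.          0.        ] [ 0.64673152 -2.57841477  1.23106825] [503.61457144 239.11980296 968.20325666]
top [[405.23332167   0.         278.40673466]
 [  0.         405.23332167 216.07032828]
 [  0.           0.           1.        ]] [0.0282049 0.        0.        0.        0.       ] [ 2.15226896 -2.12684803  0.19527952] [ -40.44813635  569.19910211 1478.73554495]
```

```bash
cat > h.py <<'E'
import numpy as np,cv2
from scipy.spatial.transform import Rotation as R
from rig import r
def cam(n):
    d=r.get_image(n); return d
def proj(d,P):
    p,_=cv2.projectPoints(np.array(P,float).reshape(-1,3),np.array(d["rvec"],float),np.array(d["tvec"],float),np.array(d["K"]),np.array(d["dist_coeffs"]))
    return p.reshape(-1,2)
def unproj(d,uv,z):
    K=np.array(d["K"]);uv=np.array(uv,float).reshape(-1,1,2)
    n=cv2.undistortPoints(uv,K,np.array(d["dist_coeffs"])).reshape(-1,2)
    Rm=cv2.Rodrigues(np.array(d["rvec"],float))[0];t=np.array(d["tvec"],float).reshape(3)
    C=-Rm.T@t
    D=np.c_[n,np.ones(len(n))]@Rm
    z=np.broadcast_to(z,len(n))
    return C+D*((z-C[2])/D[:,2])[:,None]
def crop(d,x0,y0,w,h,s,name,draw=(),lines=()):
    im=np.ascontiguousarray(d["img"][:,:,::-1])[y0:y0+h,x0:x0+w]
    im=cv2.resize(im,None,fx=s,fy=s,interpolation=cv2.INTER_CUBIC)
    f=lambda p:(int((p[0]-x0+.5)*s),int((p[1]-y0+.5)*s))
    for p in draw: cv2.circle(im,f(p),3,(0,0,255),1)
    for a,b,c in lines: cv2.line(im,f(a),f(b),c,1,cv2.LINE_AA)
    for gx in range((x0//10+1)*10,x0+w,10):
        cv2.line(im,f((gx,y0)),(f((gx,y0))[0],6),(0,255,255),1)
        if gx%20==0: cv2.putText(im,str(gx),(f((gx,y0))[0]-10,16),0,.35,(0,255,255),1)
    for gy in range((y0//10+1)*10,y0+h,10):
        cv2.line(im,(0,f((0,gy))[1]),(6,f((0,gy))[1]),(0,255,255),1)
        if gy%20==0: cv2.putText(im,str(gy),(8,f((0,gy))[1]+4),0,.35,(0,255,255),1)
    cv2.imwrite("pics/"+name+".png",im)
def box(d,T,pts):
    return proj(d,(T[:3,:3]@np.array(pts,float).T).T+T[:3,3])
E
python3 - <<'E'
from h import *
d=cam("top");crop(d,170,170,115,105,5.5,"t1");crop(d,250,205,140,85,5.6,"t2")
d=cam("side");crop(d,200,190,170,140,4.6,"s1");crop(d,270,140,130,125,4.7,"s2")
E
cat > fit.py <<'E'
from h import *
from scipy.optimize import least_squares
t=cam("top");s=cam("side")
for d in(t,s):
    Rm=cv2.Rodrigues(np.array(d["rvec"],float))[0];print("C",-Rm.T@np.array(d["tvec"],float).reshape(3))
def T2(p,z=0):
    T=np.eye(4);T[:3,:3]=R.from_euler('z',p[2]).as_matrix();T[:3,3]=[p[0],p[1],z];return T
def fit(x0,obs,z=0):
    def f(p):
        e=[]
        for d,P,uv in obs: e.append((box(d,T2(p,z),[P])-np.array(uv)).ravel())
        return np.concatenate(e)
    o=least_squares(f,x0,x_scale=[10,10,.1]);print(np.round(o.x,3),"res",np.round(o.fun.reshape(-1,2),1).tolist());return o.x
# platform
obs=[(t,[95,95,6],(263,230)),(t,[95,-95,6],(310.5,220)),
 (s,[95,95,3],(284.5,240.5)),(s,[-95,95,3],(346.5,251.5)),(s,[62,0,40],(301.5,216)),(s,[-62,0,40],(340,221.5))]
p=fit([400,-100,.2],obs)
wire=[]
def seg(d,T,a,b,c=(0,255,0)):
    q=box(d,T,[a,b]);return(q[0],q[1],c)
def plat(d,T):
    L=[]
    c=[(95,95),(95,-95),(-95,-95),(-95,95)]
    for i in range(4):
        L.append(seg(d,T,(*c[i],6),(*c[(i+1)%4],6)))
    L.append(seg(d,T,(62,0,40),(-62,0,40),(255,0,0)))
    c=[(75,91),(75,-91),(-91,-91),(-91,91)]
    for i in range(4):
        L.append(seg(d,T,(*c[i],56),(*c[(i+1)%4],56),(0,0,255)))
    return L
def shk(d,T):
    L=[]
    c=[(140,110),(140,-110),(-140,-110),(-140,110)]
    for i in range(4):
        L.append(seg(d,T,(*c[i],54),(*c[(i+1)%4],54)))
    for y in(62,-62):
        c=[(119,y-22),(119,y+22),(99,y+22),(99,y-22)]
        for i in range(4): L.append(seg(d,T,(*c[i],68),(*c[(i+1)%4],68),(0,0,255)))
    L.append(seg(d,T,(-79,101,62),(-79,-101,62),(255,0,0)))
    L.append(seg(d,T,(-110,0,54),(-110,0,90),(255,0,255)))
    return L
obs=[(t,[140,110,54],(185.5,191.5)),(t,[140,-110,54],(241.5,191)),(t,[-140,110,54],(185,263)),(t,[-140,-110,54],(240.5,260.5)),
 (s,[-140,-110,54],(312,263))]
q=fit([450,250,0],obs)
if __name__=="__main__":
    crop(t,170,170,160,115,5,"ft",lines=plat(t,T2(p))+shk(t,T2(q)))
    crop(s,200,180,170,140,4.6,"fs",lines=plat(s,T2(p))+shk(s,T2(q)))
E
python3 fit.py
```

```text
C [ 313.43319554  -14.52843181 1553.65087393]
C [157.5112436  768.69880695 795.30862894]
[ 4.53028e+02 -8.73940e+01  2.28000e-01] res [[-0.5, -0.6], [-0.0, -1.0], [-0.6, 0.7], [0.5, 1.4], [0.2, -1.9], [1.3, -0.7]]
[5.31130e+02 2.13041e+02 2.30000e-02] res [[-2.0, -2.7], [0.3, -2.7], [-3.6, 0.3], [1.1, 2.0], [3.1, -2.9]]
```

```bash
cat > fit2.py <<'E'
from fit import *
obs=[(t,[99,62,70],(194.3,196)),(t,[99,-62,70],(228,194.5)),(t,[-79,-101,62],(239.5,242.7)),(t,[-79,101,62],(185,244.7)),
 (t,[-110,0,78],(212,251)),(s,[-110,0,78],(284,278.5)),
 (s,[-79,-101,62],(288,252)),(s,[99,-84,70],(229,233.5)),(s,[99,-40,70],(217.5,242.5))]
q=fit([500,230,0],obs)
obs=[(t,[95,95,6],(263,230)),(t,[95,-95,6],(310.5,220)),(t,[-95,0,6],(297.5,272.5)),
 (s,[95,95,6],(285,240)),(s,[-95,95,6],(346.5,251)),(s,[62,0,40],(301.5,215)),(s,[-62,0,40],(340,221)),(s,[95,-95,6],(296.5,204))]
p=fit([400,-100,.2],obs)
if __name__=="__main__":
    crop(t,170,170,160,115,5,"ft",lines=plat(t,T2(p))+shk(t,T2(q)))
    crop(s,200,180,170,140,4.6,"fs",lines=plat(s,T2(p))+shk(s,T2(q)))
E
python3 fit2.py
```

```text
C [ 313.43319554  -14.52843181 1553.65087393]
C [157.5112436  768.69880695 795.30862894]
[ 4.53028e+02 -8.73940e+01  2.28000e-01] res [[-0.5, -0.6], [-0.0, -1.0], [-0.6, 0.7], [0.5, 1.4], [0.2, -1.9], [1.3, -0.7]]
[5.31130e+02 2.13041e+02 2.30000e-02] res [[-2.0, -2.7], [0.3, -2.7], [-3.6, 0.3], [1.1, 2.0], [3.1, -2.9]]
[5.42412e+02 2.15075e+02 4.90000e-02] res [[-0.2, -0.1], [-0.6, 0.2], [-0.4, -0.7], [-1.0, -0.6], [-0.9, 0.1], [-0.4, -1.9], [0.4, -1.0], [-0.7, 0.2], [2.6, 1.0]]
[ 4.53478e+02 -8.74650e+01  2.35000e-01] res [[-0.7, -0.5], [-0.2, -1.3], [0.2, 0.0], [-1.1, 0.6], [0.8, 1.0], [0.0, -0.8], [1.2, -0.3], [0.6, -1.0]]
```

```bash
python3 - <<'E'
from fit2 import *
for n,uv,z in [("analyser foot?",(164,268),0),("disp FL",(276,222),0),("screen FL foot",(386,237),0),("edge",(300,279),0)]:
    print(n,unproj(t,[uv],z).round(0))
# bottles: top view base mid & cap end at z=28
for n,b,c in [("b1",(329,221.5),(322.5,255)),("b2",(351.5,244.5),(352.5,278.5)),("b3",(376,220.5),(370.5,255))]:
    P=unproj(t,[b,c],[28,28]);v=P[1]-P[0];print(n,P.round(0).tolist(),np.linalg.norm(v),np.degrees(np.arctan2(v[1],v[0])))
    print("  side",proj(s,P).round(0).tolist())
print("clamp grip top/pos", unproj(t,[(212.5,259.3)],96), "pivot",(T2(q)@[-110,0,54,1])[:3])
g=r.sense();print(proj(t,[[230,-607,190]]))
print(g["clock"])
E
```

```text
C [ 313.43319554  -14.52843181 1553.65087393]
C [157.5112436  768.69880695 795.30862894]
[ 4.53028e+02 -8.73940e+01  2.28000e-01] res [[-0.5, -0.6], [-0.0, -1.0], [-0.6, 0.7], [0.5, 1.4], [0.2, -1.9], [1.3, -0.7]]
[5.31130e+02 2.13041e+02 2.30000e-02] res [[-2.0, -2.7], [0.3, -2.7], [-3.6, 0.3], [1.1, 2.0], [3.1, -2.9]]
[5.42412e+02 2.15075e+02 4.90000e-02] res [[-0.2, -0.1], [-0.6, 0.2], [-0.4, -0.7], [-1.0, -0.6], [-0.9, 0.1], [-0.4, -1.9], [0.4, -1.0], [-0.7, 0.2], [2.6, 1.0]]
[ 4.53478e+02 -8.74650e+01  2.35000e-01] res [[-0.7, -0.5], [-0.2, -1.3], [0.2, 0.0], [-1.1, 0.6], [0.8, 1.0], [0.0, -0.8], [1.2, -0.3], [0.6, -1.0]]
analyser foot? [[373. 396.   0.]]
disp FL [[554. -25.   0.]]
screen FL foot [[ 501. -451.    0.]]
edge [[ 337. -119.    0.]]
b1 [[555.0, -227.0, 28.0], [427.0, -201.0, 28.0]] 130.45993494587646 168.57640928914304
  side [[309.0, 188.0], [342.0, 203.0]]
b2 [[468.0, -311.0, 28.0], [341.0, -313.0, 28.0]] 126.92323197563597 -179.50647775848273
  side [[342.0, 183.0], [377.0, 193.0]]
b3 [[561.0, -407.0, 28.0], [429.0, -382.0, 28.0]] 134.10620972050575 169.37702459368063
  side [[327.0, 163.0], [359.0, 176.0]]
clamp grip top/pos [[401.81731532 200.67392422  96.        ]] pivot [432.54553842 209.66290145  54.        ]
[[452.75895076 313.20361569]]
0.5
```

```bash
python3 - <<'E' | tail -4
from fit2 import *
print(unproj(s,[(297,273.5),(297.3,285),(297,278)],[96,72,87]))
d=s
crop(s,255,240,75,60,10,"clamp_s",draw=proj(s,[[402,201,96],[402,201,87],[402,201,70]]))
crop(t,190,225,45,45,12,"clamp_t",draw=proj(t,[[402,201,96],[402,201,87],[432,210,75]]))
E
```

```text
[ 4.53478e+02 -8.74650e+01  2.35000e-01] res [[-0.7, -0.5], [-0.2, -1.3], [0.2, 0.0], [-1.1, 0.6], [0.8, 1.0], [0.0, -0.8], [1.2, -0.3], [0.6, -1.0]]
[[401.3483489  199.46466123  96.        ]
 [393.07475981 213.00240764  72.        ]
 [398.24623554 205.17708755  87.        ]]
```

Emit:
{"api": "carry_out", "payload": {"rows": [[0.2,0.98,0,0,0,-0.12],[0.2,0.98,0,0,0,-0.12],[0.2,0.98,0,0,0,-0.12],[0.2,0.98,0,0,0,-0.12],[0.2,0.98,0,0,0,-0.12],[0.2,0.98,0,0,0,-0.12],[0.2,0.98,0,0,0,-0.12],[0.2,0.98,0,0,0,-0.12],[0.2,0.98,0,0,0,-0.12],[0.2,0.98,0,0,0,-0.12]], "jaw": 0.3, "newtons": 12}}

```text
clock: 1.43
position: [280.7, -361.6, 198.7]
orientation: [0.795, -0.607, 0.0, 0.0]
ft_force: [-1.2, 0.2, 0.8]
opening: 62.1
```

Emit:
{"api": "carry_out", "payload": {"rows": [[0.2,0.98,0,0,0,-0.12],[0.2,0.98,0,0,0,-0.12],[0.2,0.98,0,0,0,-0.12],[0.2,0.98,0,0,0,-0.12],[0.2,0.98,0,0,0,-0.12],[0.2,0.98,0,0,0,-0.12],[0.2,0.98,0,0,0,-0.12],[0.2,0.98,0,0,0,-0.12],[0.2,0.98,0,0,0,-0.12],[0.2,0.98,0,0,0,-0.12]]}}

```text
clock: 2.27
position: [330.7, -116.6, 198.9]
orientation: [0.765, -0.645, 0.001, -0.0]
ft_force: [0.9, 0.2, 0.3]
opening: 61.9
```

Emit:
{"api": "carry_out", "payload": {"rows": [[0.2,0.98,0,0,0,-0.12],[0.2,0.98,0,0,0,-0.12],[0.2,0.98,0,0,0,-0.12],[0.2,0.98,0,0,0,-0.12],[0.2,0.98,0,0,0,-0.12],[0.2,0.98,0,0,0,-0.12],[0.2,0.98,0,0,0,-0.12],[0.2,0.98,0,0,0,-0.12],[0.2,0.98,0,0,0,-0.12],[0.2,0.98,0,0,0,-0.12]]}}

```text
clock: 3.1
position: [380.7, 128.7, 198.9]
orientation: [0.733, -0.68, 0.0, -0.0]
ft_force: [0.7, -0.6, 0.9]
opening: 61.7
```

Emit:
{"api": "carry_out", "payload": {"rows": [[0.26,0.99,0,0,0,-0.1],[0.26,0.99,0,0,0,-0.1],[0.26,0.99,0,0,0,-0.1],[0,0,-0.8,0,0,0],[0,0,-0.8,0,0,0]]}}

```text
clock: 3.52
position: [401.4, 203.3, 159.7]
orientation: [0.726, -0.688, 0.001, -0.002]
ft_force: [0.5, -0.9, -0.8]
opening: 61.8
```

```bash
python3 - <<'E' | tail -4
from h import *
g=r.sense();print(g["position"],g["opening"])
t=cam("top");s=cam("side")
crop(t,170,200,80,80,7,"c1t");crop(s,240,220,100,80,7,"c1s")
E
```

```text
[401.36245417 203.25831756 159.73533474] 61.816272737600386
```

Emit:
{"api": "carry_out", "payload": {"rows": [[0,0,-0.8,0,0,0],[0,0,-0.8,0,0,0],[0,0,-0.7,0,0,0],[0,0,-0.7,0,0,0]]}}

```text
clock: 3.95
position: [400.9, 201.5, 84.2]
orientation: [0.725, -0.689, 0.0, -0.001]
ft_force: [0.1, -0.5, 0.2]
opening: 61.8
```

```bash
python3 - <<'E' | tail -4
from h import *
g=r.sense();print(g["position"],g["opening"],g["ft_force"])
s=cam("side")
d=s
crop(s,240,220,100,80,7,"c2s")
E
```

```text
[400.85409194 201.53783807  84.18966518] 61.7925241007223 [ 0.05713527 -0.54168353  0.20545228]
```

Emit:
{"api": "carry_out", "payload": {"rows": [[0,0,0,0,0,0],[0,0,0,0,0,0],[0,0,0,0,0,0],[0,0,0,0,0,0],[0,0,0,0,0,0],[0,0,0,0,0,0]], "jaw": -1, "newtons": 10}}

```text
clock: 4.5
position: [400.7, 201.8, 84.4]
orientation: [0.725, -0.689, 0.0, -0.001]
ft_force: [-0.9, 1.0, 0.5]
opening: 27.2
```

Emit:
{"api": "carry_out", "payload": {"rows": [[0,0,0,0,0,0],[0,0,0,0,0,0],[0,0,0,0,0,0],[0,0,0,0,0,0]]}}

```text
clock: 4.83
position: [400.1, 201.6, 83.5]
orientation: [0.725, -0.689, -0.0, 0.0]
ft_force: [-0.6, -0.4, -0.9]
opening: 2.6
```

```bash
python3 - <<'E' | tail -4
from h import *
s=cam("side");t=cam("top")
crop(s,240,220,100,80,7,"c3s");crop(t,170,200,80,80,7,"c3t")
E
python3 - <<'E' | tail -9
from h import *
s=cam("side")
p=r.sense()["position"];print(p)
P=[p+[0,0,-8],p+[10,0,-8],p+[-10,0,-8],p+[0,0,40]]
q=proj(s,P);print(q)
crop(s,240,220,100,80,7,"c3s",draw=q)
print(unproj(s,[(294,284)],[76,]),unproj(s,[(289,284),(299,284)],76))
E
```

```text
[400.09982355 201.53240702  83.47374049]
[[296.78686021 279.82265487]
 [293.13273616 278.35617505]
 [300.46867175 281.29946637]
 [297.52385789 266.5424569 ]]
[[400.20213317 217.03448645  76.        ]] [[410.93458412 222.75254791  76.        ]
 [389.46604967 211.31980905  76.        ]]
```

Emit:
{"api": "carry_out", "payload": {"rows": [[0,0,1,0,0,0],[0,0,1,0,0,0],[0,-1,1,0,0,0],[0,-1,0,0,0,0],[0,-1,0,0,0,0],[0,-1,0,0,0,0],[0,-1,0,0,0,0],[0,-1,0,0,0,0],[0,-1,0,0,0,0]]}}

```text
clock: 5.73
position: [399.9, 25.4, 158.6]
orientation: [0.725, -0.689, 0.0, -0.0]
ft_force: [0.2, -0.5, 0.4]
opening: 0.2
```

```bash
python3 - <<'E' | tail -9
from h import *
s=cam("side");t=cam("top")
crop(s,240,220,100,80,7,"c4s");crop(t,170,200,80,80,7,"c4t")
E
python3 - <<'E' | tail -9
from h import *
im=cv2.imread("pics/c2s.png")
s=cam("side")
def mark(name,out,p,op):
    im=cv2.imread(f"pics/{name}.png")
    for sy in(-1,1):
        for yy in(op/2,op/2+12):
            for xx in(-10,10):
                a,b=proj(s,[[p[0]+xx,p[1]+sy*yy,p[2]-8],[p[0]+xx,p[1]+sy*yy,p[2]+70]])
                f=lambda q:(int((q[0]-240+.5)*7),int((q[1]-220+.5)*7))
                cv2.line(im,f(a),f(b),(0,255,0) if sy>0 else (0,0,255),1)
    cv2.imwrite(f"pics/{out}.png",im)
mark("c2s","c2m",[400.9,201.5,84.2],62)
mark("c3s","c3m",[400.1,201.5,83.5],2)
E
python3 - <<'E' | tail -19
from h import *
s=cam("side");p=np.array([400.1,201.5,83.5])
for a,b,n in((37.5,90,"180 along y"),(90,37.5,"180 along x")):
    print(n,proj(s,[p+[a,b,70],p+[-a,b,70],p+[a,-b,70],p+[-a,-b,70]]).round(0).tolist())
crop(s,180,140,200,160,4,"c5s",lines=[])
g=r.sense();print(g["position"],g["joint_pos"])
p=g["position"]
for a,b,n in((37.5,90,"180 along y"),(90,37.5,"180 along x")):
    print(n,proj(s,[p+[a,b,70],p+[-a,b,70],p+[a,-b,70],p+[-a,-b,70]]).round(0).tolist())
print(proj(s,[p+[0,0,-8],p+[10,12,-8],p+[-10,12,-8]]))
E
```

```text
180 along y [[265.0, 278.0], [296.0, 291.0], [300.0, 230.0], [328.0, 239.0]]
180 along x [[256.0, 255.0], [328.0, 283.0], [272.0, 236.0], [340.0, 261.0]]
[400.13839799  26.38606461 158.53419857] [-6.86018001e-02 -4.44820830e-01  2.21800935e+00  5.05631146e-04
  1.36843105e+00  1.45303138e+00]
180 along y [[300.0, 208.0], [330.0, 217.0], [328.0, 171.0], [355.0, 179.0]]
180 along x [[290.0, 190.0], [358.0, 211.0], [303.0, 176.0], [368.0, 195.0]]
[[326.34759676 216.08691173]
 [321.10301249 217.52042108]
 [328.16772314 219.8389289 ]]
```

```bash
python3 - <<'E' | tail -19
from h import *
t=cam("top")
g=r.sense();p=g["position"]
a,b=37.5,90
L=[]
for z in(70,160):
    q=proj(t,[p+[a,b,z],p+[-a,b,z],p+[-a,-b,z],p+[a,-b,z]])
    L+= [(q[i],q[(i+1)%4],(0,255,0)) for i in range(4)]
crop(t,180,170,160,120,5,"c6t",lines=L)
s=cam("side");L=[]
for z in(70,):
    q=proj(s,[p+[a,b,z],p+[-a,b,z],p+[-a,-b,z],p+[a,-b,z]])
    L+= [(q[i],q[(i+1)%4],(0,255,0)) for i in range(4)]
crop(s,260,100,140,140,5,"c6s",lines=L)
E
```

Emit:
{"api": "carry_out", "payload": {"rows": [[0,0.6,-0.5,0,0,0],[0,0.6,-1,0,0,0],[0,0,-1,0,0,0],[0,0,-1,0,0,0],[0,0,-1,0,0,0],[0,0,-0.4,0,0,0],[0,0,0,0,0,0]]}}

```text
clock: 6.62
position: [397.5, 57.4, 33.2]
orientation: [0.725, -0.688, -0.002, 0.002]
ft_force: [-0.2, -0.2, 0.5]
opening: 0.7
```

```bash
python3 - <<'E' | tail -19
from h import *
s=cam("side")
g=r.sense();p=g["position"];print(p,g["ft_force"])
q=proj(s,[p+[0,0,-8],p+[10,0,-8],p+[-10,0,-8],p+[0,0,0],p*[1,1,0]])
crop(s,240,150,140,130,5,"c7s",draw=q)
E
```

```text
[399.19976035  57.24957087  35.26232589] [ 0.21750645 -0.9934389   0.26976111]
```

Emit:
{"api": "carry_out", "payload": {"rows": [[0,0,-0.3,0,0,0],[0,0,-0.3,0,0,0],[0,0,-0.2,0,0,0],[0,0,0,0,0,0]]}}

```text
clock: 7.0
position: [399.7, 56.5, 15.4]
orientation: [0.725, -0.689, -0.0, 0.0]
ft_force: [0.2, 0.1, 0.4]
opening: 0.7
```

Emit:
{"api": "carry_out", "payload": {"rows": [[0,0,-0.1,0,0,0],[0,0,-0.1,0,0,0],[0,0,0,0,0,0],[0,0,0,0,0,0]]}}

```text
clock: 7.33
position: [400.2, 56.5, 11.1]
orientation: [0.725, -0.689, 0.0, 0.0]
ft_force: [-0.1, -0.5, -0.2]
opening: 0.4
```

```bash
python3 - <<'E' | tail -19
from h import *
s=cam("side")
g=r.sense();p=g["position"];print(p,g["ft_force"])
q=proj(s,[p+[0,0,-8],p+[10,0,-8],p+[-10,0,-8],p+[0,0,0],p*[1,1,0]])
crop(s,240,150,140,130,5,"c8s",draw=q)
E
```

```text
[400.28052564  56.51120333  11.18567782] [-0.37271083  0.06403839  0.4384465 ]
```

Emit:
{"api": "carry_out", "payload": {"rows": [[0,0,-0.08,0,0,0],[0,0,-0.08,0,0,0],[0,0,0,0,0,0]]}}

```text
clock: 7.63
position: [399.8, 56.6, 6.7]
orientation: [0.725, -0.689, -0.0, 0.0]
ft_force: [0.3, 0.8, -0.4]
opening: 0.6
```

Emit:
{"api": "carry_out", "payload": {"rows": [[0,0,-0.08,0,0,0],[0,0,-0.08,0,0,0],[0,0,0,0,0,0]]}}

```text
clock: 7.88
position: [399.7, 56.6, 2.6]
orientation: [0.725, -0.689, -0.0, 0.0]
ft_force: [-0.0, -0.2, -0.8]
opening: 0.4
```

Emit:
{"api": "carry_out", "payload": {"rows": [[0,0,-0.1,0,0,0],[0,0,-0.1,0,0,0],[0,0,0,0,0,0]]}}

```text
clock: 8.13
position: [399.6, 56.5, -2.6]
orientation: [0.725, -0.689, -0.0, 0.0]
ft_force: [0.3, 0.8, -0.4]
opening: 0.3
```

Emit:
{"api": "carry_out", "payload": {"rows": [[0,0,-0.1,0,0,0],[0,0,-0.1,0,0,0],[0,0,0,0,0,0]]}}

```text
clock: 8.38
position: [399.7, 56.5, -7.5]
orientation: [0.725, -0.689, -0.0, 0.0]
ft_force: [0.0, 0.5, -0.1]
opening: 0.6
```

Emit:
{"api": "carry_out", "payload": {"rows": [[0,0,-0.1,0,0,0],[0,0,-0.1,0,0,0],[0,0,0,0,0,0]]}}

```text
clock: 8.63
position: [399.7, 56.6, -12.5]
orientation: [0.725, -0.689, -0.0, 0.0]
ft_force: [-0.2, 0.7, 0.4]
opening: 0.6
```

```bash
python3 - <<'E' | tail -19
from h import *
s=cam("side")
g=r.sense();p=g["position"];print(p,g["ft_force"],g["torque"],g["joint_pos"],g["orientation"],g["joint_torque"])
crop(s,240,150,140,130,5,"c9s")
E
```

```text
[399.83453532  56.53456779 -12.28847444] [-0.30219447 -0.11615832 -0.43708567] [ 0.08441076 -0.01124932  0.03239948] [ 7.35956844e-03 -1.99711778e-01  2.34881613e+00 -3.69628647e-05
  9.93256638e-01  1.52739754e+00] [ 7.24829834e-01 -6.88927836e-01 -2.65751652e-04  2.77850701e-04] [-8.64139642e-03 -2.06672072e+01 -2.99363369e+01  3.25334247e-02
 -9.67923598e-02  4.70619409e-05]
```

Emit:
{"api": "carry_out", "payload": {"rows": [[0,0,-0.08,0,0,0],[0,0,-0.08,0,0,0],[0,0,0,0,0,0]]}}

```text
clock: 8.93
position: [400.4, 56.6, -15.8]
orientation: [0.725, -0.689, 0.0, -0.0]
ft_force: [0.8, 0.4, 0.8]
opening: 0.6
```

Emit:
{"api": "carry_out", "payload": {"rows": [[0,0,-0.08,0,0,0],[0,0,-0.08,0,0,0],[0,0,0,0,0,0]]}}

```text
clock: 9.18
position: [400.4, 56.6, -16.0]
orientation: [0.725, -0.689, -0.002, 0.002]
ft_force: [-17.0, -0.9, 35.4]
opening: 0.6
```

Emit:
{"api": "carry_out", "payload": {"rows": [[0,0,-0.08,0,0,0],[0,0,-0.08,0,0,0],[0,0,0,0,0,0]]}}

```text
clock: 9.43
position: [400.5, 56.6, -16.1]
orientation: [0.725, -0.689, -0.003, 0.003]
ft_force: [-34.3, -0.8, 69.6]
opening: 0.6
```

Emit:
{"api": "carry_out", "payload": {"rows": [[0,0,0.5,0,0,0],[0,0,1,0,0,0],[0,0.4,1,0,0,0],[0,0.4,0,0,0,0],[0,0,0,0,0,0],[0,0,0,0,0,0]], "jaw": -0.2}}

```text
clock: 9.93
position: [399.6, 76.7, 37.8]
orientation: [0.725, -0.688, -0.0, 0.0]
ft_force: [-0.2, 0.1, 0.0]
opening: 34.7
```

```bash
python3 - <<'E' | tail -19
from h import *
s=cam("side")
g=r.sense();p=g["position"];op=g["opening"];print(p,op,g["ft_force"])
p=p+[0,0,24]
L=[]
for sy,c in((-1,(0,0,255)),(1,(0,255,0))):
  q=[[p[0]+a,p[1]+sy*b,p[2]-8] for a,b in((-10,op/2),(10,op/2),(10,op/2+12),(-10,op/2+12))]
  q=proj(s,q); L+=[(q[i],q[(i+1)%4],c) for i in range(4)]
q=proj(s,[p+[a,b,70] for a,b in((37,90),(-37,90),(-37,-90),(37,-90))]); L+=[(q[i],q[(i+1)%4],(255,255,0)) for i in range(4)]
q=proj(s,[p+[a,b,70] for a,b in((37,60),(-37,60),(-37,-60),(37,-60))]); L+=[(q[i],q[(i+1)%4],(255,0,255)) for i in range(4)]
crop(s,240,150,120,130,5,"d1s",lines=[]);crop(s,240,150,120,130,5,"d1m",lines=L)
E
```

```text
[399.02156677  76.50931834  37.21513798] 36.44626170058104 [-0.23301229 -0.17001153 -0.16395293]
```

Emit:
{"api": "carry_out", "payload": {"rows": [[0,0,1,0,0,0],[0,0,1,0,0,0],[0,0,0.9,0,0,0],[0,1,0,0,0,0],[0,1,0,0,0,0],[0,1,0,0,0,0],[0,1,0,0,0,0],[0,1,0,0,0,0],[0,0,0,0,0,0]], "jaw": 0.2}}

```text
clock: 10.73
position: [399.1, 203.7, 109.3]
orientation: [0.726, -0.688, -0.001, 0.001]
ft_force: [0.7, 0.2, 0.9]
opening: 56.9
```

Emit:
{"api": "carry_out", "payload": {"rows": [[0,0.04,-0.7,0,0,0],[0,0,-0.7,0,0,0],[0,0,-0.4,0,0,0],[0,0,0,0,0,0]]}}

```text
clock: 11.07
position: [397.3, 200.8, 62.1]
orientation: [0.725, -0.689, -0.002, 0.004]
ft_force: [0.2, 0.0, -0.7]
opening: 57.3
```

Emit:
{"api": "carry_out", "payload": {"rows": [[0,0,-0.1,0,0,0],[0,0,0,0,0,0],[0,0,0,0,0,0],[0,0,0,0,0,0],[0,0,0,0,0,0],[0,0,0,0,0,0],[0,0,0,0,0,0],[0,0,0,0,0,0],[0,0,0,0,0,0]], "jaw": -1, "newtons": 10}}

```text
clock: 11.82
position: [400.3, 202.3, 64.1]
orientation: [0.725, -0.689, 0.0, 0.0]
ft_force: [-1.7, -3.5, 5.4]
opening: 21.9
```

```bash
python3 -c "
import numpy as np
f=np.linspace(.217,1.60,11);P=np.c_[-34*np.cos(f),-34*np.sin(f)];print((np.diff(P,axis=0)/25).round(2).tolist())"
```

```text
[[0.05, -0.18], [0.08, -0.17], [0.1, -0.16], [0.12, -0.14], [0.14, -0.13], [0.16, -0.11], [0.17, -0.08], [0.18, -0.06], [0.18, -0.03], [0.19, -0.01]]
```

Emit:
{"api": "carry_out", "payload": {"rows": [[0.05,-0.18,0.04,0,0,0],[0.08,-0.17,0,0,0,0],[0.1,-0.16,0,0,0,0],[0.12,-0.14,0,0,0,0],[0.14,-0.13,0,0,0,0],[0,0,0,0,0,0]]}}

```text
clock: 12.32
position: [411.7, 184.0, 64.1]
orientation: [0.725, -0.689, -0.002, -0.0]
ft_force: [-3.5, 3.2, 1.3]
opening: 21.8
```

Emit:
{"api": "carry_out", "payload": {"rows": [[0.16,-0.11,0,0,0,0],[0.17,-0.08,0,0,0,0],[0.18,-0.06,0,0,0,0],[0.18,-0.03,0,0,0,0],[0.19,-0.01,0,0,0,0],[0,0,0,0,0,0]]}}

```text
clock: 12.82
position: [433.9, 175.2, 63.9]
orientation: [0.725, -0.689, -0.0, 0.001]
ft_force: [-2.0, -2.6, 2.1]
opening: 21.5
```

Emit:
{"api": "carry_out", "payload": {"rows": [[0.1,0,0,0,0,0],[0,0,0,0,0,0]]}}

```text
clock: 12.98
position: [436.1, 174.9, 64.0]
orientation: [0.725, -0.689, -0.0, 0.001]
ft_force: [-3.0, -4.5, 2.4]
opening: 21.7
```

Emit:
{"api": "carry_out", "payload": {"rows": [[0,0,0,0,0,0],[0,0,0,0,0,0],[0,0,0,0,0,0],[0,0,0,0,0,0],[0,0,0.8,0,0,0],[0,0,1,0,0,0],[0,0,1,0,0,0],[0,-0.5,1,0,0,0],[0,-1,0,0,0,0],[0,-1,0,0,0,0]], "jaw": -0.2}}

```text
clock: 13.82
position: [438.6, 113.5, 162.4]
orientation: [0.726, -0.688, 0.002, -0.002]
ft_force: [-0.1, -0.9, -0.2]
opening: 38.4
```

Emit:
{"api": "carry_out", "payload": {"rows": [[0,-1,0,0,0,0],[0,-1,0,0,0,0],[0,-1,0,0,0,0],[0,-1,0,0,0,0],[0,-1,0,0,0,0],[0,-1,0,0,0,0],[0,-1,0,0,0,0],[0,0,0,0,0,0]]}}

```text
clock: 14.48
position: [437.2, -64.7, 159.9]
orientation: [0.723, -0.69, 0.001, 0.0]
ft_force: [-1.2, -0.8, 0.1]
opening: 38.1
```

```bash
python3 - <<'E' | tail -9
from h import *
s=cam("side");t=cam("top")
crop(s,240,200,130,110,5.5,"e1s");crop(t,170,170,140,110,5.5,"e1t")
E
python3 - <<'E' | tail -9
from h import *
s=cam("side");t=cam("top")
print("top pivot",unproj(t,[(212,251.3)],72),"grip",unproj(t,[(221,252.3)],[92]),"dog",unproj(t,[(202,249)],66), )
print("side pivot",unproj(s,[(283.7,278.3)],74),"grip top",unproj(s,[(292.3,263.5)],96),"dog",unproj(s,[(272.5,291.5)],66))
E
```

```text
top pivot [[432.26146273 207.15520524  72.        ]] grip [[427.42542634 171.79639835  92.        ]] dog [[440.74811738 244.82686955  66.        ]]
side pivot [[431.29954556 211.19226696  74.        ]] grip top [[425.93278529 175.25203409  96.        ]] dog [[439.26380732 254.818834    66.        ]]
```

Emit:
{"api": "carry_out", "payload": {"rows": [[-0.2,1,0,0,0,0],[-0.2,1,0,0,0,0],[-0.2,1,0,0,0,0],[-0.2,1,0,0,0,0],[-0.2,1,0,0,0,0],[-0.2,1,0,0,0,0],[-0.2,1,0,0,0,0],[-0.2,1,0,0,0,0],[-0.2,1,0,0,0,0],[-0.2,0.5,0,0,0,0]], "jaw": -1}}

```text
clock: 15.52
position: [385.8, 179.1, 159.7]
orientation: [0.726, -0.687, -0.0, -0.001]
ft_force: [-0.1, -0.3, 0.6]
opening: 0.5
```

Emit:
{"api": "carry_out", "payload": {"rows": [[0,0,-1,0,0,0],[0,0,-1,0,0,0],[0,0,-1,0,0,0],[0,0,-0.9,0,0,0],[0,0,0,0,0,0]]}}

```text
clock: 15.93
position: [382.4, 175.7, 57.2]
orientation: [0.726, -0.688, -0.002, 0.004]
ft_force: [-0.2, 0.0, -0.4]
opening: 0.4
```

Emit:
{"api": "carry_out", "payload": {"rows": [[0.2,0,0.1,0,0,0],[0.2,0,0,0,0,0],[0,0,0,0,0,0]]}}

```text
clock: 16.18
position: [399.6, 176.7, 67.3]
orientation: [0.725, -0.689, 0.001, -0.002]
ft_force: [-0.3, 0.5, 0.3]
opening: 0.5
```

```bash
python3 - <<'E' | tail -9
from h import *
s=cam("side");g=r.sense();p=g["position"]+[0,0,24];print(g["position"],g["ft_force"])
q=proj(s,[p+[a,12,-8] for a in(-10,10)])
crop(s,250,220,80,80,7,"f1s",draw=q)
E
```

```text
[399.08112724 176.50987023  66.98025751] [-0.16318034  0.30484204 -0.567362  ]
```

Emit:
{"api": "carry_out", "payload": {"rows": [[0.2,0,-0.2,0,0,0],[0.2,0,0,0,0,0],[0,0,0,0,0,0]]}}

```text
clock: 16.48
position: [407.3, 175.4, 59.6]
orientation: [0.725, -0.689, 0.0, 0.0]
ft_force: [-1.0, -1.1, 0.6]
opening: 0.4
```

Emit:
{"api": "carry_out", "payload": {"rows": [[0.15,0,0,0,0,0],[0,0,0,0,0,0]]}}

```text
clock: 16.65
position: [410.7, 175.4, 59.2]
orientation: [0.725, -0.689, -0.0, 0.001]
ft_force: [-1.7, -1.2, 0.6]
opening: 0.7
```

Emit:
{"api": "carry_out", "payload": {"rows": [[0.15,0,0,0,0,0],[0,0,0,0,0,0]]}}

```text
clock: 16.82
position: [411.4, 175.4, 58.9]
orientation: [0.725, -0.689, -0.003, 0.003]
ft_force: [-12.2, -3.5, 7.8]
opening: 0.4
```

Emit:
{"api": "carry_out", "payload": {"rows": [[-0.8,0,0,0,0,0],[-0.4,0,0.6,0,0,0],[0,0,1,0,0,0],[0,-1,1,0,0,0.3],[0.4,-1,0.6,0,0,1],[0.4,-1,0,0,0,1],[0.4,-1,0,0,0,0],[0.4,-1,0,0,0,0],[0.4,-1,0,0,0,0],[0.4,-1,0,0,0,0]], "jaw": 0.1, "newtons": 60}}

```text
clock: 17.65
position: [445.6, -0.5, 140.1]
orientation: [0.785, -0.619, 0.001, -0.001]
ft_force: [-0.1, 0.0, 0.4]
opening: 51.8
```

Emit:
{"api": "carry_out", "payload": {"rows": [[0.4,-1,0,0,0,0],[0.4,-1,0,0,0,0],[0,-1,0,0,0,0],[0,0,0,0,0,0],[0,0,0,0,0,0]]}}

```text
clock: 18.07
position: [465.0, -75.0, 139.7]
orientation: [0.784, -0.62, 0.0, -0.001]
ft_force: [0.0, 0.2, 0.7]
opening: 52.1
```

```bash
python3 - <<'E' | tail -9
from h import *
g=r.sense();print(g["position"],g["orientation"],g["opening"],g["clock"])
t=cam("top");crop(t,170,170,140,110,5.5,"g1t")
s=cam("side");crop(s,240,170,130,120,5,"g1s")
E
```

```text
[464.97179587 -74.98123346 139.72407948] [ 7.84284842e-01 -6.20400576e-01  3.61071091e-04 -5.31510443e-04] 52.08287706115273 18.0667
```

```bash
python3 - <<'E' | tail -9
from h import *
g=r.sense();p=g["position"]+[0,0,24];s=cam("side")
Rm=R.from_quat(g["orientation"]).as_matrix()
L=[]
for sx in(1,-1):
  q=proj(s,[p+Rm@np.array([sx*b,a,8]) for a,b in((-10,26),(10,26),(10,38),(-10,38))])
  L+=[(q[i],q[(i+1)%4],(0,255,0) if sx<0 else (0,0,255)) for i in range(4)]
crop(s,280,150,80,70,9,"g2s",lines=L)
E
```

Emit:
{"api": "carry_out", "payload": {"rows": [[-0.46,-0.5,0,0,0,0],[0,0,-1,0,0,0],[0,0,-1,0,0,0],[0,0,-1,0,0,0],[0,0,-0.6,0,0,0],[0,0,0,0,0,0],[0,0,0,0,0,0]]}}

```text
clock: 18.8
position: [452.3, -85.6, 49.0]
orientation: [0.786, -0.619, -0.001, 0.0]
ft_force: [0.7, -0.5, 0.3]
opening: 52.5
```

```bash
python3 - <<'E' | tail -9
from h import *
g=r.sense();p=g["position"]+[0,0,24];s=cam("side");print(g["position"],g["ft_force"])
Rm=R.from_quat(g["orientation"]).as_matrix()
L=[]
for sx in(1,-1):
  q=proj(s,[p+Rm@np.array([sx*b,a,8]) for a,b in((-10,26),(10,26),(10,38),(-10,38))])
  L+=[(q[i],q[(i+1)%4],(0,255,0) if sx<0 else (0,0,255)) for i in range(4)]
crop(s,270,170,100,90,7,"g3s",lines=L)
E
```

```text
[452.31925875 -85.59670925  49.01136901] [ 0.66390033 -0.45582365  0.27640063]
```

Emit:
{"api": "carry_out", "payload": {"rows": [[0,0,-0.4,0,0,0],[0,0,-0.4,0,0,0],[0,0,-0.4,0,0,0],[0,0,0,0,0,0]]}}

```text
clock: 19.18
position: [451.2, -86.1, 17.2]
orientation: [0.785, -0.619, -0.002, 0.001]
ft_force: [-0.4, 0.7, -0.2]
opening: 51.9
```

```bash
python3 - <<'E' | tail -9
from h import *
g=r.sense();s=cam("side");print(g["position"],g["ft_force"])
crop(s,270,170,100,90,7,"g4s")
E
```

```text
[451.15710007 -86.1326868   17.20592084] [-0.39200848  0.74604716 -0.21957024]
```

Emit:
{"api": "carry_out", "payload": {"rows": [[0,0,-0.25,0,0,0],[0,0,-0.25,0,0,0],[0,0,0,0,0,0]]}}

```text
clock: 19.48
position: [452.0, -86.5, 5.7]
orientation: [0.785, -0.619, -0.001, 0.0]
ft_force: [-0.5, 0.2, 0.6]
opening: 52.1
```

Emit:
{"api": "carry_out", "payload": {"rows": [[0,0,-0.15,0,0,0],[0,0,-0.15,0,0,0],[0,0,0,0,0,0]]}}

```text
clock: 19.73
position: [452.4, -86.6, -1.2]
orientation: [0.785, -0.619, -0.001, 0.0]
ft_force: [-0.2, -0.3, 0.4]
opening: 52.2
```

```bash
python3 - <<'E' | tail -9
from h import *
g=r.sense();s=cam("side");print(g["position"],g["ft_force"])
crop(s,270,170,100,90,7,"g5s")
E
```

```text
[452.37940002 -86.55216702  -1.20217132] [-0.24145105 -0.33083626  0.36401825]
```

Emit:
{"api": "carry_out", "payload": {"rows": [[0,0,-0.1,0,0,0],[0,0,-0.1,0,0,0],[0,0,0,0,0,0]]}}

```text
clock: 20.03
position: [452.6, -86.6, -5.9]
orientation: [0.785, -0.619, -0.0, 0.0]
ft_force: [-0.8, 0.3, 0.6]
opening: 52.2
```

Emit:
{"api": "carry_out", "payload": {"rows": [[0,0,0,0,0,0],[0,0,0,0,0,0],[0,0,0,0,0,0],[0,0,0,0,0,0],[0,0,0,0,0,0],[0,0,0,0,0,0],[0,0,0,0,0,0],[0,0,0,0,0,0]], "jaw": -1, "newtons": 60}}

```text
clock: 20.7
position: [452.9, -86.5, -5.4]
orientation: [0.785, -0.62, -0.0, -0.0]
ft_force: [-0.5, 0.6, 1.3]
opening: 11.8
```

Emit:
{"api": "carry_out", "payload": {"rows": [[0,0,0.1,0,0,0],[0,0,0.2,0,0,0],[0,0,0.3,0,0,0],[0,0,0.4,0,0,0],[0,0,0,0,0,0],[0,0,0,0,0,0]]}}

```text
clock: 21.2
position: [453.7, -86.9, 20.6]
orientation: [0.785, -0.619, 0.001, -0.0]
ft_force: [-0.8, 0.3, -7.9]
opening: 11.7
```

```bash
python3 - <<'E' | tail -9
from h import *
g=r.sense();s=cam("side");print(g["position"],g["ft_force"],g["torque"],g["opening"])
crop(s,260,160,110,100,7,"h1s")
E
```

```text
[453.74908524 -86.94264791  20.62590414] [-0.79126977  0.27016346 -7.88168667] [ 0.01197106  0.0159048  -0.0037613 ] 11.663116189976865
```

Emit:
{"api": "carry_out", "payload": {"rows": [[-0.6,0,0.6,0,0,0],[-0.6,0,0.9,0,0,0],[0,0,1,0,0,0],[0,0,1,0,0,0],[0,0.4,1,0,0,-0.6],[0,0.8,0.2,0,0,-0.6],[0,0.9,0,0,0,-0.6],[0,0.9,0,0,0,-0.53],[0,0.9,0,0,0,0],[0,0.9,0,0,0,0]]}}

```text
clock: 22.08
position: [422.2, 34.3, 136.5]
orientation: [0.724, -0.69, -0.0, 0.0]
ft_force: [0.1, -0.6, -8.2]
opening: 11.6
```

Emit:
{"api": "carry_out", "payload": {"rows": [[0.3,0.9,0,0,0.3,0],[0.5,0.9,0,-0.02,0.5,0],[0.5,0.9,0,-0.02,0.5,0],[0.5,0.9,0,-0.02,0.5,0],[0.5,0.9,0,-0.02,0.5,0],[0.5,0.9,0,-0.02,0.5,0],[0.5,0.9,0,-0.02,0.5,0],[0.5,0.6,0,-0.04,0.45,0],[0.4,0.18,0,-0.04,0,0],[0,0,0,0,0,0]]}}

```text
clock: 22.92
position: [530.0, 211.6, 135.6]
orientation: [0.716, -0.682, -0.102, 0.108]
ft_force: [-0.5, -0.5, -7.4]
opening: 11.5
```

```bash
cat > st.py <<'E'
from h import *
def state(pr=True):
    g=r.sense();Rm=R.from_quat(g["orientation"])
    # platform frame: platform x axis = tool -y? compute
    M=Rm.as_matrix()
    px=-M[:,1] if M[0,1]<0 else M[:,1]
    tx=M[:,0];pz=-M[:,2]
    yaw=np.arctan2(px[1],px[0]);pitch=np.arctan2(-px[2],np.hypot(*px[:2]))
    if pr: print("pos",g["position"].round(1),"F",g["ft_force"].round(1),"tau",g["torque"].round(2),"op",round(g["opening"],1),"yaw",yaw.round(3),"pitch",pitch.round(3),"px",px.round(3),"pz",pz.round(3),"t",round(g["clock"],2))
    return g,px,pz
def platT(h=20,off=24.5):
    g,px,pz=state(False)
    T=np.eye(4);py=np.cross(pz,px);T[:3,:3]=np.c_[px,py,pz]
    T[:3,3]=g["position"]+[0,0,off]-h*pz
    return T
E
python3 - <<'E' | tail -9
from st import *
state()
E
python3 - <<'E' | grep -v res
from fit2 import *
from st import platT
T=platT();print(T.round(2));Ts=T2(q);print("in shaker",(np.linalg.inv(Ts)@T)[:3,3].round(1))
crop(t,160,160,140,120,5.5,"h2t",lines=plat(t,T)+shk(t,Ts));crop(s,190,140,170,130,4.6,"h2s",lines=plat(s,T)+shk(s,Ts))
E
```

```text
pos [530.  211.6 135.6] F [-0.5 -0.5 -7.4] tau [ 0.04 -0.58 -0.04] op 11.5 yaw 0.049 pitch 0.299 px [ 0.955  0.046 -0.294] pz [0.294 0.016 0.956] t 22.92
C [ 313.43319554  -14.52843181 1553.65087393]
C [157.5112436  768.69880695 795.30862894]
[[ 9.5000e-01 -5.0000e-02  3.0000e-01  5.2184e+02]
 [ 5.0000e-02  1.0000e+00  2.0000e-02  2.0986e+02]
 [-3.0000e-01 -0.0000e+00  9.5000e-01  1.4146e+02]
 [ 0.0000e+00  0.0000e+00  0.0000e+00  1.0000e+00]]
in shaker [-20.8  -4.2 141.5]
```

```bash
python3 - <<'E'
from st import *
s=cam("side");t=cam("top");T=platT()
crop(s,190,180,130,110,6,"h3s")
from fit import plat
crop(s,190,180,130,110,6,"h3m",lines=plat(s,T))
E
```

```text
C [ 313.43319554  -14.52843181 1553.65087393]
C [157.5112436  768.69880695 795.30862894]
[ 4.53028e+02 -8.73940e+01  2.28000e-01] res [[-0.5, -0.6], [-0.0, -1.0], [-0.6, 0.7], [0.5, 1.4], [0.2, -1.9], [1.3, -0.7]]
[5.31130e+02 2.13041e+02 2.30000e-02] res [[-2.0, -2.7], [0.3, -2.7], [-3.6, 0.3], [1.1, 2.0], [3.1, -2.9]]
```

```bash
sed -i 's/h=20,off=24.5/h=-5.4,off=0/' st.py; python3 - <<'E' | grep -v res
from fit2 import *
from st import *
T=platT();print("in shaker",(np.linalg.inv(T2(q))@T)[:3,3].round(1))
crop(s,190,180,130,110,6,"h3m",lines=plat(s,T))
# observed corner refinement
o=np.array([[263,276],[296,223]]);pr=box(s,T,[[-95,95,3],[-95,-95,3]]);print(o-pr)
crop(t,160,160,140,120,5.5,"h3t",lines=plat(t,T))
E
```

```text
C [ 313.43319554  -14.52843181 1553.65087393]
C [157.5112436  768.69880695 795.30862894]
in shaker [-13.5  -4.5 142.5]
[[-0.93593189  0.63385116]
 [-2.08701231  0.10022026]]
```

Emit:
{"api": "carry_out", "payload": {"rows": [[0,0.18,-0.3,0,0,0],[0,0,-0.6,0,0,0],[0,0,-0.6,0,0,0],[0,0,-0.5,0,0,0],[0,0,0,0,0,0],[0,0,0,0,0,0]]}}

```text
clock: 23.82
position: [526.2, 214.4, 84.7]
orientation: [0.715, -0.682, -0.104, 0.111]
ft_force: [0.8, 0.3, -6.8]
opening: 11.6
```

```bash
cat > look.py <<'E'
import sys,io,contextlib
with contextlib.redirect_stdout(io.StringIO()):
    from fit2 import *
from st import *
n=sys.argv[1]
T=platT();I=np.linalg.inv(T2(q));state()
print("centre in shaker",(I@T)[:3,3].round(1),"rear",(I@T@[95,0,0,1])[:3].round(1),"front",(I@T@[-95,0,0,1])[:3].round(1))
crop(s,190,180,130,110,6,n+"s",lines=plat(s,T) if len(sys.argv)>2 else [])
crop(t,170,160,100,110,6,n+"t")
E
python3 look.py i1 1
```

```text
pos [528.1 214.9  87.1] F [-0.3 -0.2 -7.9] tau [ 0.07 -0.62 -0.05] op 11.6 yaw 0.047 pitch 0.3 px [ 0.954  0.045 -0.296] pz [0.295 0.016 0.955] t 23.92
centre in shaker [-12.7   0.5  92.3] rear [78.1  0.3 64.2] front [-103.4    0.7  120.4]
```

Emit:
{"api": "carry_out", "payload": {"rows": [[0,0,-0.2,0,0,0],[0,0,-0.12,0,0,0],[0,0,0,0,0,0],[0,0,0,0,0,0]]}}

```text
clock: 24.25
position: [527.8, 214.8, 79.0]
orientation: [0.716, -0.682, -0.103, 0.109]
ft_force: [-0.2, 0.1, -7.8]
opening: 11.4
```

```bash
python3 look.py i2
```

```text
pos [528.  214.8  79.3] F [-1.5 -0.1 -8.2] tau [ 0.05 -0.58 -0.03] op 11.4 yaw 0.047 pitch 0.3 px [ 0.954  0.045 -0.296] pz [0.295 0.015 0.955] t 24.35
centre in shaker [-12.8   0.5  84.4] rear [78.   0.3 56.3] front [-103.5    0.6  112.5]
```

Emit:
{"api": "carry_out", "payload": {"rows": [[0.3,0.015,0,0,0,0],[0.3,0.015,0,0,0,0],[0.3,0.015,0,0,0,0],[0,0,0,0,0,0],[0,0,0,0,0,0]]}}

```text
clock: 24.77
position: [551.1, 215.9, 79.1]
orientation: [0.715, -0.682, -0.103, 0.109]
ft_force: [-0.6, -0.7, -7.9]
opening: 11.7
```

```bash
python3 look.py i3
```

```text
pos [550.3 215.9  78.9] F [-0.5  0.  -8.3] tau [ 0.03 -0.64 -0.03] op 11.5 yaw 0.047 pitch 0.301 px [ 0.954  0.045 -0.297] pz [0.296 0.016 0.955] t 24.87
centre in shaker [ 9.5  0.5 84. ] rear [100.3   0.3  55.9] front [-81.2   0.6 112.2]
```

Emit:
{"api": "carry_out", "payload": {"rows": [[0.2,0.01,0,0,0,0],[0.1,0.005,0,0,0,0],[0,0,0,0,0,0]]}}

```text
clock: 25.12
position: [558.5, 216.3, 79.2]
orientation: [0.716, -0.682, -0.102, 0.109]
ft_force: [1.2, 0.4, -7.8]
opening: 11.8
```

Emit:
{"api": "carry_out", "payload": {"rows": [[0.1,0.005,0,0,0,0],[0,0,0,0,0,0],[0,0,0,0,0,0]]}}

```text
clock: 25.37
position: [560.4, 216.4, 79.1]
orientation: [0.716, -0.682, -0.103, 0.109]
ft_force: [-0.4, -0.3, -7.8]
opening: 11.3
```

```bash
python3 look.py i4
```

```text
pos [560.3 216.4  79. ] F [ 0.7 -0.8 -8.7] tau [ 0.04 -0.55  0.04] op 11.6 yaw 0.047 pitch 0.301 px [ 0.954  0.045 -0.296] pz [0.296 0.016 0.955] t 25.47
centre in shaker [19.5  0.5 84.2] rear [110.3   0.3  56. ] front [-71.2   0.6 112.3]
```

Emit:
{"api": "carry_out", "payload": {"rows": [[0,0,-0.06,0,0,0],[0,0,0,0,0,0],[0,0,0,0,0,0]]}}

```text
clock: 25.72
position: [560.4, 216.5, 77.5]
orientation: [0.716, -0.682, -0.103, 0.109]
ft_force: [-0.6, -0.2, -7.6]
opening: 11.6
```

Emit:
{"api": "carry_out", "payload": {"rows": [[0,0,-0.06,0,0,0],[0,0,0,0,0,0],[0,0,0,0,0,0]]}}

```text
clock: 25.97
position: [560.4, 216.5, 76.9]
orientation: [0.716, -0.682, -0.103, 0.109]
ft_force: [-2.1, -1.2, -3.0]
opening: 11.3
```

Emit:
{"api": "carry_out", "payload": {"rows": [[0,0,-0.06,0,0,0],[0,0,0,0,0,0],[0,0,0,0,0,0]]}}

```text
clock: 26.22
position: [560.1, 216.5, 76.0]
orientation: [0.716, -0.682, -0.103, 0.109]
ft_force: [-5.3, -1.7, 1.2]
opening: 11.1
```

Emit:
{"api": "carry_out", "payload": {"rows": [[0.12,0.006,0.03,0,0,0],[0,0,0,0,0,0],[0,0,0,0,0,0]]}}

```text
clock: 26.47
position: [563.5, 216.8, 76.0]
orientation: [0.716, -0.682, -0.103, 0.109]
ft_force: [-3.2, 0.6, -0.2]
opening: 11.5
```

Emit:
{"api": "carry_out", "payload": {"rows": [[0.1,0.005,0,0,0,0],[0,0,0,0,0,0],[0,0,0,0,0,0]]}}

```text
clock: 26.72
position: [564.1, 216.6, 76.4]
orientation: [0.716, -0.682, -0.104, 0.111]
ft_force: [-10.0, -1.2, 4.1]
opening: 11.5
```

```bash
python3 look.py i5
```

```text
pos [564.1 216.6  76.3] F [-8.9 -0.7  3.5] tau [-0.15  1.04  0.11] op 11.7 yaw 0.048 pitch 0.305 px [ 0.953  0.046 -0.3  ] pz [0.3   0.016 0.954] t 26.82
centre in shaker [23.4  0.5 81.5] rear [114.    0.4  52.9] front [-67.2   0.6 110. ]
```

Emit:
{"api": "carry_out", "payload": {"rows": [[-0.06,0,-0.1,0.02,-0.33,0],[-0.04,0,-0.1,0.02,-0.33,0],[-0.02,0,-0.1,0.02,-0.33,0],[-0.02,0,-0.1,0.02,-0.33,0],[0,0,0,0,0,0],[0,0,0,0,0,0]]}}

```text
clock: 27.32
position: [562.1, 216.7, 65.8]
orientation: [0.72, -0.687, -0.067, 0.071]
ft_force: [-4.1, -0.0, -0.6]
opening: 11.9
```

```bash
python3 look.py i6
```

```text
pos [562.1 216.7  65.8] F [-5.9 -0.7  1.7] tau [-0.07  0.34  0.05] op 11.9 yaw 0.048 pitch 0.196 px [ 0.98   0.047 -0.195] pz [0.195 0.01  0.981] t 27.42
centre in shaker [20.8  0.7 71.1] rear [114.    0.5  52.6] front [-72.4   0.8  89.6]
```

Emit:
{"api": "carry_out", "payload": {"rows": [[0.12,0.006,0.03,0,0,0],[0,0,0,0,0,0],[0,0,0,0,0,0]]}}

```text
clock: 27.67
position: [562.8, 216.6, 66.3]
orientation: [0.72, -0.686, -0.069, 0.074]
ft_force: [-11.4, -2.2, 3.9]
opening: 11.3
```

```bash
python3 look.py i7
```

```text
pos [562.8 216.6  66.3] F [-12.1  -1.5   5.1] tau [-0.2   1.48  0.15] op 11.9 yaw 0.048 pitch 0.203 px [ 0.978  0.047 -0.201] pz [0.201 0.011 0.98 ] t 27.77
centre in shaker [21.5  0.5 71.5] rear [114.6   0.4  52.4] front [-71.5   0.6  90.7]
```

Emit:
{"api": "carry_out", "payload": {"rows": [[-0.22,-0.01,0,0,0,0],[-0.01,0,-0.1,0.02,-0.33,0],[-0.01,0,-0.1,0.02,-0.33,0],[-0.01,0,-0.1,0.02,-0.33,0],[-0.01,0,-0.08,0.02,-0.3,0],[0,0,0,0,0,0],[0,0,0,0,0,0]]}}

```text
clock: 28.35
position: [559.2, 216.6, 56.4]
orientation: [0.723, -0.689, -0.032, 0.033]
ft_force: [0.4, -0.1, -5.0]
opening: 11.9
```

```bash
python3 look.py i8 1
```

```text
pos [559.2 216.5  56.4] F [ 0.  -0.8 -5.7] tau [ 0.01 -0.49  0.01] op 11.4 yaw 0.048 pitch 0.092 px [ 0.995  0.047 -0.092] pz [0.092 0.003 0.996] t 28.45
centre in shaker [17.3  0.6 61.8] rear [111.9   0.5  53.1] front [-77.3   0.8  70.5]
```

Emit:
{"api": "carry_out", "payload": {"rows": [[0,0,-0.1,0.01,-0.3,0],[0,0,-0.1,0.01,-0.3,0],[0,0,-0.06,0.01,-0.25,0],[0,0,0,0,0,0],[0,0,0,0,0,0]]}}

```text
clock: 28.87
position: [558.6, 216.5, 50.0]
orientation: [0.724, -0.69, -0.009, 0.009]
ft_force: [-0.3, -0.2, -5.6]
opening: 11.7
```

```bash
python3 look.py i9
```

```text
pos [558.6 216.5  50. ] F [-0.2 -0.1 -5.1] tau [ 0.   -0.15  0.01] op 11.3 yaw 0.048 pitch 0.025 px [ 0.999  0.048 -0.025] pz [0.025 0.001 1.   ] t 28.97
centre in shaker [16.3  0.6 55.4] rear [111.3   0.5  53. ] front [-78.6   0.8  57.7]
```

Emit:
{"api": "carry_out", "payload": {"rows": [[0.01,0,-0.05,0,-0.16,0],[0,0,-0.05,0,-0.16,0],[0,0,-0.02,0,0,0],[0,0,0,0,0,0]]}}

```text
clock: 29.3
position: [559.7, 216.6, 48.6]
orientation: [0.724, -0.69, 0.002, -0.001]
ft_force: [-2.0, -1.5, 4.4]
opening: 11.8
```

```bash
python3 look.py j1
```

```text
pos [559.8 216.6  48.6] F [-2.8 -3.6  5.9] tau [-0.38  0.69 -0.05] op 11.3 yaw 0.048 pitch -0.003 px [0.999 0.048 0.003] pz [-0.003  0.001  1.   ] t 29.4
centre in shaker [17.4  0.7 54. ] rear [112.4   0.6  54.3] front [-77.6   0.8  53.7]
```

Emit:
{"api": "carry_out", "payload": {"rows": [[0,0,0,0,0,0],[0,0,0,0,0,0],[0,0,0,0,0,0],[0,0,0,0,0,0],[0,0,0,0,0,0],[0,0,0.3,0,0,0],[0,0,0.8,0,0,0],[0,0,1,0,0,0],[0,0,1,0,0,0],[0,0,1,0,0,0]], "jaw": 0}}

```text
clock: 30.23
position: [559.0, 216.6, 151.0]
orientation: [0.724, -0.69, 0.001, -0.001]
ft_force: [0.7, 0.1, -0.2]
opening: 47.9
```

Emit:
{"api": "carry_out", "payload": {"rows": [[0,-0.5,1,0,0,0],[0,-1,0,0,0,0],[-0.3,-1,0,0,0,0],[-0.5,-1,0,0,0,0],[-0.6,-1,0,0,0,0],[-0.6,-1,0,0,0,0],[-0.6,-1,0,0,0,0],[-0.6,-1,0,0,0,0],[-0.6,-0.5,0,0,0,0],[0,0,0,0,0,0]]}}

```text
clock: 31.07
position: [462.5, 14.8, 174.9]
orientation: [0.723, -0.691, 0.001, -0.0]
ft_force: [-0.7, -0.2, 0.1]
opening: 47.3
```

```bash
python3 look.py j2;cat > seat.py <<'E'
E
python3 - <<'E'
import io,contextlib
with contextlib.redirect_stdout(io.StringIO()):
    from fit2 import *
T=T2(q)@T2([20+2.1,0.7,0],54)
crop(t,170,175,85,95,6.5,"j3t",lines=plat(t,T))
crop(s,190,180,130,110,6,"j3s",lines=plat(s,T))
E
```

```text
pos [464.4  16.5 175.3] F [ 0.7 -0.7  0.7] tau [ 0.03 -0.02  0.02] op 47.8 yaw 0.047 pitch -0.004 px [0.999 0.047 0.004] pz [-0.004  0.     1.   ] t 31.17
centre in shaker [ -87.7 -194.5  180.7] rear [   7.3 -194.8  181. ] front [-182.7 -194.3  180.3]
```

Emit:
{"api": "carry_out", "payload": {"rows": [[0,-1,0,0,0,0],[0,-1,0,0,0,0],[0,-1,0,0,0,0],[0,0,0,0,0,0]]}}

```text
clock: 31.6
position: [465.0, -60.4, 174.7]
orientation: [0.723, -0.691, 0.002, -0.0]
ft_force: [-0.2, -0.3, -0.3]
opening: 47.3
```

```bash
python3 - <<'E'
from h import *
t=cam("top");crop(t,178,182,70,70,11,"k1t")
s=cam("side");crop(s,205,215,95,80,8,"k1s")
E
```

Emit:
{"api": "carry_out", "payload": {"rows": [[-0.6,0.9,0,0,0,0],[-0.6,1,0,0,0,0],[-0.16,1,0,0,0,0],[0,1,0,0,0,0],[0,1,0,0,0,0],[0,1,0,0,0,0],[0,1,0,0,0,0],[0,1,0,0,0,0],[0,1,0,0,0,0],[0,0.52,0,0,0,0]]}}

```text
clock: 32.53
position: [429.4, 180.9, 174.6]
orientation: [0.725, -0.689, 0.001, -0.001]
ft_force: [-0.5, 0.3, 0.0]
opening: 47.9
```

Emit:
{"api": "carry_out", "payload": {"rows": [[0,0,-0.5,0,0,0],[0,0,-1,0,0,0],[0,0,-1,0,0,0],[0,0,-1,0,0,0],[0,0,-0.6,0,0,0],[0,0,-0.4,0,0,0],[0,0,0,0,0,0],[0,0,0,0,0,0]]}}

```text
clock: 33.2
position: [429.8, 177.1, 61.7]
orientation: [0.724, -0.69, 0.001, -0.0]
ft_force: [-0.1, 0.8, 0.6]
opening: 47.6
```

Emit:
{"api": "carry_out", "payload": {"rows": [[0,0,0,0,0,0],[0,0,0,0,0,0],[0,0,0,0,0,0],[0,0,0,0,0,0],[0,0,0,0,0,0],[0,0,0,0,0,0],[0,0,0,0,0,0],[0,0,0,0,0,0]], "jaw": -1, "newtons": 30}}

```text
clock: 33.87
position: [431.2, 173.7, 63.2]
orientation: [0.724, -0.69, 0.004, 0.002]
ft_force: [0.6, -12.6, 4.7]
opening: 20.7
```

```bash
python3 -c "
import numpy as np
f=np.linspace(1.62,0.02,13);P=np.c_[-34*np.cos(f),-34*np.sin(f)];print((np.diff(P,axis=0)/25).round(2).tolist())"
```

```text
[[-0.18, 0.0], [-0.18, 0.03], [-0.17, 0.05], [-0.17, 0.07], [-0.15, 0.09], [-0.14, 0.11], [-0.12, 0.13], [-0.11, 0.15], [-0.08, 0.16], [-0.06, 0.17], [-0.04, 0.18], [-0.02, 0.18]]
```

Emit:
{"api": "carry_out", "payload": {"rows": [[0,-0.14,0.04,0,0,0],[-0.18,0,0,0,0,0],[-0.18,0.03,0,0,0,0],[-0.17,0.05,0,0,0,0],[-0.17,0.07,0,0,0,0],[0,0,0,0,0,0]]}}

```text
clock: 34.37
position: [413.4, 175.6, 63.3]
orientation: [0.724, -0.69, 0.003, -0.0]
ft_force: [4.0, -7.6, -1.8]
opening: 21.2
```

Emit:
{"api": "carry_out", "payload": {"rows": [[-0.15,0.09,0,0,0,0],[-0.14,0.11,0,0,0,0],[-0.12,0.13,0,0,0,0],[-0.11,0.15,0,0,0,0],[0,0,0,0,0,0]]}}

```text
clock: 34.78
position: [396.1, 184.0, 62.9]
orientation: [0.724, -0.69, 0.002, 0.008]
ft_force: [-13.0, -20.8, 13.7]
opening: 19.7
```

Emit:
{"api": "carry_out", "payload": {"rows": [[-0.08,0.16,0,0,0,0],[-0.06,0.17,0,0,0,0],[-0.04,0.18,0,0,0,0],[-0.02,0.18,0,0,0,0],[0,0,0,0,0,0]]}}

```text
clock: 35.2
position: [381.5, 202.5, 62.1]
orientation: [0.723, -0.69, -0.008, 0.016]
ft_force: [-45.6, -12.5, 35.9]
opening: 14.6
```

Emit:
{"api": "carry_out", "payload": {"rows": [[0,0,0,0,0,0],[0,0,0,0,0,0],[0,0,0,0,0,0],[0,0,0,0,0,0],[0,0,0,0,0,0]], "jaw": 0, "newtons": 12}}

```text
clock: 35.62
position: [395.5, 206.9, 63.9]
orientation: [0.724, -0.69, 0.001, -0.001]
ft_force: [-0.3, 0.6, 1.2]
opening: 42.5
```

Emit:
{"api": "carry_out", "payload": {"rows": [[0,0,0.8,0,0,0],[0,0,1,0,0,0],[0,0,1,0,0,0],[0,-1,1,0,0,0],[0,-1,0,0,0,0],[0,-1,0,0,0,0],[0,-1,0,0,0,0],[0,-1,0,0,0,0],[0,-1,0,0,0,0],[0,-1,0,0,0,0]]}}

```text
clock: 36.45
position: [395.2, 30.4, 158.9]
orientation: [0.724, -0.69, 0.002, -0.001]
ft_force: [0.3, -0.4, -0.4]
opening: 47.5
```

```bash
python3 - <<'E'
from h import *
t=cam("top");crop(t,178,182,70,85,9,"l1t")
s=cam("side");crop(s,205,215,115,90,6.8,"l1s")
print(r.sense()["position"])
E
```

```text
[395.30175762  29.18401432 158.87391964]
```

```bash
python3 - <<'E'
from h import *
t=cam("top");s=cam("side")
im=t["img"].astype(int).sum(2);w=(im[254:263,205:220]<200);ys,xs=np.nonzero(w);print(xs.mean()+205,ys.mean()+254,w.sum())
im=s["img"].astype(int).sum(2);w=(im[272:288,290:303]<220);ys,xs=np.nonzero(w);print(xs.mean()+290,ys.mean()+272,w.sum())
print(unproj(t,[(211.8,259.2)],96),unproj(s,[(297.2,275)],96),unproj(s,[(296.7,280.5)],79.5),unproj(s,[(284,278)],74), unproj(t,[(212,251.3)],72))
E
```

```text
211.88235294117646 260.70588235294116 17
296.85714285714283 281.45238095238096 84
[[402.14646418 203.17867058  96.        ]] [[398.85118685 203.56181025  96.        ]] [[398.00162456 206.74225101  79.5       ]] [[431.08518233 209.98058982  74.        ]] [[432.26146273 207.15520524  72.        ]]
```

Emit:
{"api": "carry_out", "payload": {"rows": [[0.1,1,0,0,0,0],[0,1,0,0,0,0],[0,1,0,0,0,0],[0,1,0,0,0,0],[0,1,0,0,0,0],[0,0,-1,0,0,0],[0,0,-1,0,0,0],[0,0,-1,0,0,0],[0,0,-0.9,0,0,0],[0,0,0,0,0,0]], "jaw": -1}}

```text
clock: 37.48
position: [393.1, 157.0, 55.8]
orientation: [0.725, -0.689, -0.002, 0.003]
ft_force: [-0.4, -0.3, -0.5]
opening: 0.5
```

Emit:
{"api": "carry_out", "payload": {"rows": [[0,0.3,0,0,0,0],[0,0.3,0,0,0,0],[0,0.2,0,0,0,0],[0,0,0,0,0,0]]}}

```text
clock: 37.82
position: [398.6, 178.3, 62.6]
orientation: [0.724, -0.689, 0.002, -0.002]
ft_force: [0.3, -0.5, 0.3]
opening: -0.2
```

Emit:
{"api": "carry_out", "payload": {"rows": [[0,0.15,0,0,0,0],[0,0,0,0,0,0]]}}

```text
clock: 37.98
position: [397.8, 181.1, 61.5]
orientation: [0.724, -0.69, 0.001, -0.001]
ft_force: [-0.1, -0.3, -0.3]
opening: 0.7
```

Emit:
{"api": "carry_out", "payload": {"rows": [[0,0.15,0,0,0,0],[0,0,0,0,0,0]]}}

```text
clock: 38.15
position: [397.3, 184.5, 60.8]
orientation: [0.724, -0.69, 0.001, -0.001]
ft_force: [-0.8, 0.2, 0.7]
opening: 0.5
```

Emit:
{"api": "carry_out", "payload": {"rows": [[0,0.12,0,0,0,0],[0,0,0,0,0,0]]}}

```text
clock: 38.32
position: [397.1, 187.2, 60.5]
orientation: [0.724, -0.69, 0.001, -0.0]
ft_force: [0.3, -1.0, 0.8]
opening: 0.3
```

Emit:
{"api": "carry_out", "payload": {"rows": [[0,0.12,0,0,0,0],[0,0,0,0,0,0]]}}

```text
clock: 38.48
position: [396.8, 188.5, 60.4]
orientation: [0.724, -0.69, 0.002, 0.002]
ft_force: [-1.1, -7.5, 2.7]
opening: 0.8
```

Emit:
{"api": "carry_out", "payload": {"rows": [[0,0.12,0,0,0,0],[0,0,0,0,0,0]]}}

```text
clock: 38.65
position: [396.8, 188.7, 60.4]
orientation: [0.725, -0.689, 0.004, 0.004]
ft_force: [-2.7, -19.1, 5.8]
opening: 0.4
```

Emit:
{"api": "carry_out", "payload": {"rows": [[0,-0.6,0,0,0,0],[0,-0.4,0.8,0,0,0],[0,0,1,0,0,0],[0,0,1,0,0,0],[0,0,1,0,0,0],[0,-1,1,0,0,0],[0,-1,0,0,0,0],[0,-1,0,0,0,0],[0,-1,0,0,0,0],[0,-1,0,0,0,0]], "jaw": 0.2}}

```text
clock: 39.48
position: [397.2, 42.2, 180.9]
orientation: [0.724, -0.69, 0.001, -0.001]
ft_force: [0.5, -0.4, -0.2]
opening: 55.8
```

```bash
python3 - <<'E'
from h import *
t=cam("top");crop(t,180,180,210,110,3.8,"m1t")
s=cam("side");crop(s,205,140,190,150,4.2,"m1s")
print(r.sense()["position"])
E
```

```text
[397.23855574  40.93689901 180.64240278]
```

```bash
python3 - <<'E'
from h import *
t=cam("top")
crop(t,310,200,75,85,8,"m2t")
E
python3 - <<'E'
from h import *
t=cam("top")
for n,c,b in [("b1",(324.7,247),(328.3,212.5)),("b2",(352.2,278.8),(351.4,244)),("b3",(370.2,255),(375.8,220.5))]:
    P=unproj(t,[c,b],[28,28]);v=P[1]-P[0];L=np.linalg.norm(v);u=v/L
    print(n,"cap",P[0].round(1),"L",L.round(1),"axis",np.arctan2(u[1],u[0]).round(3),"jaw",(np.arctan2(u[1],u[0])-np.pi/2).round(3),"grasp",(P[0]+13*u).round(1))
E
```

```text
b1 cap [ 457.  -209.9   28. ] L 133.3 axis -0.112 jaw -1.683 grasp [ 469.9 -211.4   28. ]
b2 cap [ 339.7 -311.4   28. ] L 129.9 axis 0.002 jaw -1.569 grasp [ 352.7 -311.3   28. ]
b3 cap [ 429. -381.   28.] L 134.2 axis -0.188 jaw -1.759 grasp [ 441.8 -383.5   28. ]
```

Emit:
{"api": "carry_out", "payload": {"rows": [[0.29,-1,0,0,0,-0.2],[0.29,-1,0,0,0,-0.2],[0.29,-1,0,0,0,-0.2],[0.29,-1,0,0,0,-0.2],[0.29,-1,0,0,0,-0.2],[0.29,-1,0,0,0,-0.2],[0.29,-1,0,0,0,-0.2],[0.29,-1,0,0,0,-0.2],[0.29,-1,0,0,0,-0.2],[0.29,-1,0,0,0,-0.2]], "jaw": 0.1}}

```text
clock: 40.52
position: [470.6, -206.8, 180.3]
orientation: [-0.667, 0.745, -0.001, 0.001]
ft_force: [0.7, 0.1, 0.7]
opening: 52.6
```

Emit:
{"api": "carry_out", "payload": {"rows": [[0,0,-0.6,0,0,0],[0,0,-1,0,0,0],[0,0,-1,0,0,0],[0,0,-1,0,0,0],[0,0,-1,0,0,0],[0,0,0,0,0,0],[0,0,0,0,0,0]]}}

```text
clock: 41.1
position: [469.0, -205.2, 64.1]
orientation: [-0.667, 0.745, 0.001, 0.0]
ft_force: [0.0, -0.4, 1.1]
opening: 52.4
```

```bash
python3 - <<'E'
from st import *
state()
s=cam("side");crop(s,270,140,130,110,6,"m3s")
E
```

```text
pos [ 469.  -205.2   64.1] F [ 0.  -0.4  1.1] tau [-0.02  0.03  0.01] op 52.4 yaw -0.111 pitch 0.001 px [ 0.994 -0.11  -0.001] pz [ 0.001 -0.001  1.   ] t 41.1
```

Emit:
{"api": "carry_out", "payload": {"rows": [[0,-0.25,-0.6,0,0,0],[0,0,-0.8,0,0,0],[0,0,-0.8,0,0,0],[0,0,-0.6,0,0,0],[0,0,0,0,0,0],[0,0,0,0,0,0]]}}

```text
clock: 41.65
position: [470.7, -213.4, -3.0]
orientation: [-0.666, 0.746, -0.002, 0.001]
ft_force: [0.2, 0.3, 0.2]
opening: 52.3
```

```bash
python3 - <<'E'
from st import *
state()
s=cam("side");crop(s,270,140,130,110,6,"m4s")
E
```

```text
pos [ 470.7 -213.4   -3. ] F [0.2 0.3 0.2] tau [ 0.03  0.01 -0.03] op 52.3 yaw -0.112 pitch -0.004 px [ 0.994 -0.112  0.004] pz [-0.004  0.002  1.   ] t 41.65
```

Emit:
{"api": "carry_out", "payload": {"rows": [[-0.12,0.02,-0.15,0,0,0],[0,0,0,0,0,0],[0,0,0,0,0,0],[0,0,0,0,0,0],[0,0,0,0,0,0],[0,0,0,0,0,0],[0,0,0,0,0,0],[0,0,0,0,0,0],[0,0,0,0,0,0]], "jaw": -1, "newtons": 6}}

```text
clock: 42.45
position: [466.8, -212.7, -7.9]
orientation: [-0.666, 0.746, -0.001, 0.001]
ft_force: [-0.1, 0.7, 2.2]
opening: 27.1
```

Emit:
{"api": "carry_out", "payload": {"rows": [[0,0,0.4,0,0,0],[0,0,0.6,0,0,0],[0,0,0.6,0,0,0],[0,0,0.6,0,0,0],[0,0,0.6,0,0,0],[0,0,0.6,0,0,0],[0,0,0.6,0,0,0],[0,0,0.6,0,0,0]], "newtons": 4.5}}

```text
clock: 43.12
position: [466.0, -212.3, 107.4]
orientation: [-0.666, 0.746, -0.001, 0.0]
ft_force: [0.1, -0.6, -1.7]
opening: 21.3
```

```bash
python3 - <<'E'
from st import *
state()
s=cam("side");crop(s,270,120,130,120,6,"m5s")
E
```

```text
pos [ 466.  -212.3  107.4] F [ 0.1 -0.6 -1.7] tau [ 0.1   0.07 -0.01] op 21.3 yaw -0.112 pitch -0.001 px [ 0.994 -0.112  0.001] pz [-0.001  0.001  1.   ] t 43.12
```

```bash
cat > bot.py <<'E'
from st import *
import sys
def draw(name,angles,L=118,x0=270,y0=120,w=130,h=120,sc=6,camn="side"):
    g,px,pz=state(False)
    G=g["position"]+35*pz
    s=cam(camn);lines=[]
    cols=[(0,255,0),(0,0,255),(255,0,0),(0,255,255)]
    u=np.array([px[0],px[1],0]);u/=np.linalg.norm(u)
    for a,c in zip(angles,cols):
        d=u*np.sin(a)+np.array([0,0,-np.cos(a)]);e=u*np.cos(a)+np.array([0,0,np.sin(a)]);y=np.cross([0,0,1],u)
        B=G+L*d
        circ=[B+28*(e*np.cos(k)+y*np.sin(k)) for k in np.linspace(0,2*np.pi,25)]
        P=proj(s,[G]+circ)
        lines+=[(P[i],P[i+1],c) for i in range(1,25)]+[(P[0],proj(s,[B])[0],c)]
    crop(s,x0,y0,w,h,sc,name,lines=lines)
if __name__=="__main__":
    draw(sys.argv[1],[float(a) for a in sys.argv[2].split(",")],*( [int(v) for v in sys.argv[3].split(",")] if len(sys.argv)>3 else []))
    state()
E
python3 bot.py m6 0.25,0.4,0.55
```

```text
pos [ 468.2 -213.6  109.8] F [-0.2  0.5 -1.4] tau [ 0.05  0.09 -0.04] op 20.9 yaw -0.112 pitch -0.007 px [ 0.994 -0.112  0.007] pz [-0.007  0.004  1.   ] t 43.22
```

Emit:
{"api": "carry_out", "payload": {"rows": [[0,0,0.1,0,0,0],[-0.3,0,0.4,0,0,0],[-0.5,0,0.6,0,0,0],[-0.6,0,0.6,0,0,0],[-0.6,0,0.6,0,0,0],[-0.5,0,0.6,0,0,0],[-0.3,0,0.6,0,0,0],[0,0,0.6,0,0,0]], "newtons": 12}}

```text
clock: 43.88
position: [394.7, -212.1, 208.2]
orientation: [-0.666, 0.746, 0.0, -0.0]
ft_force: [-0.2, -0.1, -0.9]
opening: 21.2
```

Emit:
{"api": "carry_out", "payload": {"rows": [[0,0.3,0,0.05,0.5,0],[0,0.6,0,0.05,0.5,0],[0,0.8,0,0.06,0.5,0],[0,0.8,0,0.06,0.5,0],[0,0.8,0,0.06,0.5,0],[0,0.8,0,0.06,0.5,0],[0,0.8,0,0.06,0.5,0],[0,0.8,0,0.06,0.5,0],[0,0.8,0,0.06,0.5,0],[0,0.8,0,0.06,0.5,0]]}}

```text
clock: 44.72
position: [396.0, -29.0, 208.0]
orientation: [-0.653, 0.73, 0.15, -0.134]
ft_force: [-0.4, -1.1, -1.4]
opening: 21.2
```

```bash
python3 bot.py m7 0,0.1 118,240,110,130,120,6
```

```text
pos [396.2 -26.4 207.2] F [-2.1  2.4 -0.8] tau [ 0.18 -0.09 -0.01] op 21.2 yaw -0.108 pitch 0.407 px [ 0.913 -0.099 -0.396] pz [ 0.393 -0.047  0.918] t 44.77
```

Emit:
{"api": "carry_out", "payload": {"rows": [[0,0.8,0.1,0,0,0],[0,0.9,0.2,0,0,0],[0.3,0.9,0,0,0,0],[0.6,0.9,0,0,0,0],[0.8,0.9,0,0,0,0],[0.9,0.9,0,0,0,0],[0.9,0.8,0,0,0,0],[0.9,0.8,0,0,0,0],[0.9,0.6,0,0,0,0],[0.9,0.4,0,0,0,0]]}}

```text
clock: 45.6
position: [552.0, 168.8, 215.0]
orientation: [-0.654, 0.73, 0.149, -0.133]
ft_force: [-0.1, -0.6, -1.1]
opening: 20.8
```

Emit:
{"api": "carry_out", "payload": {"rows": [[0.6,0.1,0,0,0,0],[0.5,0,0,0,0,0],[0,0,0,0,0,0],[0,0,0,0,0,0],[0,0,0,0,0,0]]}}

```text
clock: 46.02
position: [578.3, 169.6, 215.8]
orientation: [-0.653, 0.731, 0.149, -0.133]
ft_force: [-0.1, -0.1, -1.3]
opening: 21.2
```

```bash
python3 bot.py m8 0,0.1 118,180,140,130,120,6;python3 - <<'E'
from h import *
t=cam("top");crop(t,160,150,100,110,6,"m8t")
E
```

```text
pos [578.3 169.6 216.2] F [-0.4 -0.2 -0.3] tau [ 0.02 -0.29 -0.  ] op 21.1 yaw -0.112 pitch 0.402 px [ 0.915 -0.103 -0.391] pz [ 0.388 -0.044  0.92 ] t 46.07
```

Emit:
{"api": "carry_out", "payload": {"rows": [[0,0.2,-0.3,0,0,0],[0,0,-0.5,0,0,0],[0,0,-0.5,0,0,0],[0,0,-0.5,0,0,0],[0,0,-0.3,0,0,0],[0,0,0,0,0,0],[0,0,0,0,0,0]]}}

```text
clock: 46.7
position: [578.5, 174.7, 163.1]
orientation: [-0.653, 0.731, 0.149, -0.133]
ft_force: [0.5, 0.4, -1.2]
opening: 21.5
```

```bash
python3 bot.py m9 0,0.1 118,180,140,130,120,6
```

```text
pos [579.1 174.8 164.1] F [ 0.8  0.  -1.5] tau [ 0.01 -0.28 -0.01] op 21.1 yaw -0.112 pitch 0.401 px [ 0.915 -0.103 -0.39 ] pz [ 0.388 -0.044  0.921] t 46.75
```

Inside the rails; lowering gently to contact.

Emit:
{"api": "carry_out", "payload": {"rows": [[0,0,-0.25,0,0,0],[0,0,-0.15,0,0,0],[0,0,0,0,0,0]]}}

```text
clock: 47.0
position: [578.8, 174.8, 153.5]
orientation: [-0.653, 0.731, 0.149, -0.133]
ft_force: [0.1, 0.3, -1.3]
opening: 21.0
```

Emit:
{"api": "carry_out", "payload": {"rows": [[0,0,-0.1,0,0,0],[0,0,0,0,0,0]]}}

```text
clock: 47.17
position: [579.0, 174.8, 151.5]
orientation: [-0.653, 0.731, 0.149, -0.132]
ft_force: [0.1, 0.2, -0.4]
opening: 21.4
```

Emit:
{"api": "carry_out", "payload": {"rows": [[0,0,-0.1,0,0,0],[0,0,0,0,0,0]]}}

```text
clock: 47.33
position: [579.3, 174.9, 149.5]
orientation: [-0.653, 0.731, 0.148, -0.132]
ft_force: [0.2, -0.2, -1.4]
opening: 21.3
```

Emit:
{"api": "carry_out", "payload": {"rows": [[0,0,-0.08,0,0,0],[0,0,0,0,0,0]]}}

```text
clock: 47.5
position: [579.8, 174.9, 149.3]
orientation: [-0.653, 0.731, 0.148, -0.132]
ft_force: [-0.0, 0.4, 4.6]
opening: 21.3
```

Emit:
{"api": "carry_out", "payload": {"rows": [[0,0,-0.08,0,0,0],[0,0,0,0,0,0]]}}

```text
clock: 47.67
position: [580.3, 174.9, 149.0]
orientation: [-0.653, 0.731, 0.148, -0.131]
ft_force: [-0.7, -0.6, 8.9]
opening: 21.3
```

Emit:
{"api": "carry_out", "payload": {"rows": [[0,0,-0.08,0,0,0],[0,0,0,0,0,0]]}}

```text
clock: 47.83
position: [580.6, 174.9, 148.8]
orientation: [-0.654, 0.731, 0.147, -0.131]
ft_force: [-1.1, -1.4, 14.5]
opening: 21.0
```

Emit:
{"api": "carry_out", "payload": {"rows": [[0,0,0.1,0,0,0],[0,0,0,0,0,0]], "newtons": 3}}

```text
clock: 48.0
position: [580.3, 175.0, 148.0]
orientation: [-0.653, 0.731, 0.148, -0.131]
ft_force: [0.5, -0.2, 4.2]
opening: 21.4
```

Emit:
{"api": "carry_out", "payload": {"rows": [[0,0,0,0,0,0],[0,0,0,0,0,0],[0,0,0,0,0,0],[0,0,0,0,0,0],[0,0,0,0,0,0]], "jaw": 0}}

```text
clock: 48.42
position: [578.8, 174.8, 145.1]
orientation: [-0.653, 0.731, 0.149, -0.133]
ft_force: [-0.2, -0.2, -0.1]
opening: 46.1
```

```bash
python3 bot.py m10 0 118,180,140,130,120,6
```

```text
pos [578.9 174.8 145.2] F [0.1 0.1 0.2] tau [-0.02 -0.21 -0.02] op 46.6 yaw -0.112 pitch 0.401 px [ 0.915 -0.103 -0.391] pz [ 0.388 -0.044  0.921] t 48.47
```

Emit:
{"api": "carry_out", "payload": {"rows": [[0.19,-0.02,0.46,0,0,0],[0.39,-0.04,0.92,0,0,0],[0.39,-0.04,0.92,0,0,0],[0.2,-0.02,1,0,0,0],[0,-0.2,0.6,0,0,0],[-0.4,-0.8,0,0,0,0],[-0.8,-0.8,0,0,0,0],[-0.9,-0.8,0,0,0,0],[-0.9,-0.8,0,0,0,0],[-0.9,-0.8,0,0,0,0]]}}

```text
clock: 49.3
position: [509.7, 65.8, 243.6]
orientation: [-0.653, 0.731, 0.148, -0.132]
ft_force: [-0.2, -0.7, 0.4]
opening: 47.6
```

Emit:
{"api": "carry_out", "payload": {"rows": [[-0.9,-0.8,0,-0.06,-0.5,0],[-0.9,-0.8,0,-0.06,-0.5,0],[-0.9,-0.8,0,-0.06,-0.5,0],[-0.5,-0.8,0,-0.06,-0.5,0],[0,-0.9,0,-0.06,-0.5,0],[0,-0.9,0,-0.06,-0.5,0],[0,-0.9,0,-0.05,-0.5,0],[0,-0.9,0,-0.05,-0.5,0],[0,-0.9,0,-0.05,-0.5,0],[0,-0.9,0,-0.05,-0.5,0]]}}

```text
clock: 50.13
position: [430.5, -149.3, 244.0]
orientation: [-0.666, 0.746, -0.002, 0.002]
ft_force: [-0.2, 0.5, 0.2]
opening: 47.8
```

```bash
python3 - <<'E'
from st import *
state()
t=cam("top");crop(t,180,180,210,110,3.8,"n1t")
s=cam("side");crop(s,205,140,190,150,4.2,"n1s")
E
```

```text
pos [ 430.5 -149.3  244. ] F [-0.2  0.5  0.2] tau [ 0.02  0.02 -0.  ] op 47.8 yaw -0.112 pitch -0.005 px [ 0.994 -0.112  0.005] pz [-0.005  0.     1.   ] t 50.13
```

Emit:
{"api": "carry_out", "payload": {"rows": [[-0.4,-0.8,0,0,0,0.2],[-0.4,-0.8,0,0,0,0.2],[-0.4,-0.8,0,0,0,0.2],[-0.4,-0.8,0,0,0,0.2],[-0.4,-0.8,-0.2,0,0,0.2],[-0.4,-0.8,-0.8,0,0,0.2],[-0.4,-0.8,-1,0,0,0.23],[-0.4,-0.88,-1,0,0,0],[0,0,-1,0,0,0],[0,0,-1,0,0,0]], "jaw": 0.1}}

```text
clock: 51.07
position: [350.5, -310.6, 117.6]
orientation: [0.707, -0.707, 0.0, -0.001]
ft_force: [0.2, -0.4, -0.0]
opening: 52.5
```

Emit:
{"api": "carry_out", "payload": {"rows": [[0,0,-1,0,0,0],[0,0,-1,0,0,0],[0,0,0,0,0,0],[0,0,0,0,0,0]]}}

```text
clock: 51.4
position: [350.3, -308.8, 67.3]
orientation: [0.708, -0.706, -0.001, -0.001]
ft_force: [0.6, -0.5, 1.0]
opening: 52.3
```

```bash
python3 - <<'E'
from st import *
state()
s=cam("side");crop(s,300,120,110,100,6.5,"n2s")
E
```

```text
pos [ 350.3 -308.8   67.3] F [ 0.6 -0.5  1. ] tau [0.03 0.03 0.02] op 52.3 yaw 0.003 pitch 0.0 px [ 1.     0.003 -0.   ] pz [ 0.    -0.004  1.   ] t 51.4
```

Emit:
{"api": "carry_out", "payload": {"rows": [[0,-0.1,-0.8,0,0,0],[0,0,-0.8,0,0,0],[0,0,-0.8,0,0,0],[0,0,-0.5,0,0,0],[0,0,0,0,0,0],[0,0,0,0,0,0]]}}

```text
clock: 51.95
position: [351.8, -313.4, -2.6]
orientation: [0.708, -0.706, 0.001, -0.001]
ft_force: [0.5, -0.8, -0.6]
opening: 52.4
```

Emit:
{"api": "carry_out", "payload": {"rows": [[0,0,0,0,0,0],[0,0,0,0,0,0],[0,0,0,0,0,0],[0,0,0,0,0,0],[0,0,0,0,0,0],[0,0,0,0,0,0],[0,0,0,0,0,0],[0,0,0,0,0,0],[0,0,0,0,0,0]], "jaw": -1, "newtons": 4.5}}

```text
clock: 52.7
position: [351.1, -313.0, -3.9]
orientation: [0.708, -0.706, 0.001, -0.001]
ft_force: [-0.4, -0.5, 2.3]
opening: 27.2
```

Emit:
{"api": "carry_out", "payload": {"rows": [[0,0,0.4,0,0,0],[0,0,0.6,0,0,0],[0,0,0.6,0,0,0],[0,0,0.6,0,0,0],[0,0,0.6,0,0,0],[0,0,0.6,0,0,0],[0,0,0.6,0,0,0],[0,0,0.6,0,0,0],[0,0,0.4,0,0,0],[0,0,0,0,0,0]]}}

```text
clock: 53.53
position: [351.8, -313.5, 123.3]
orientation: [0.708, -0.706, 0.002, -0.001]
ft_force: [0.2, -1.3, -1.7]
opening: 20.8
```

```bash
python3 bot.py n3 0.25,0.4,0.55 118,290,110,120,110,6
```

```text
pos [ 351.3 -313.   121.8] F [-0.7 -0.2 -1.5] tau [0.02 0.05 0.06] op 21.3 yaw 0.002 pitch -0.004 px [1.    0.002 0.004] pz [-0.004  0.001  1.   ] t 53.58
```

Emit:
{"api": "carry_out", "payload": {"rows": [[0.1,0.1,0.3,0,0,0],[0.2,0.3,0.6,0,0,0],[0.3,0.6,0.8,0,0,0],[0.3,0.8,0.8,0,0,0],[0.3,0.9,0.6,0,0.5,0],[0,0.9,0.3,0,0.5,0],[0,0.9,0.3,0,0.5,0],[0,0.9,0,0,0.5,0],[0,0.9,0,0,0.5,0],[0,0.9,0,0,0.5,0]], "newtons": 12}}

```text
clock: 54.42
position: [380.5, -131.1, 212.8]
orientation: [0.703, -0.701, -0.085, 0.084]
ft_force: [0.3, -0.4, -1.2]
opening: 21.2
```

Emit:
{"api": "carry_out", "payload": {"rows": [[0,0.9,0,0,0.5,0],[0,0.9,0,0,0.5,0],[0,0.9,0,0,0.5,0],[0,0.9,0,0,0.5,0],[0,0.9,0,0,0,0],[0,0.9,0,0,0,0],[0.4,0.9,0,0,0,0],[0.6,0.9,0,0,0,0],[0.8,0.9,0,0,0,0],[0.8,0.9,0,0,0,0]]}}

```text
clock: 55.25
position: [445.9, 93.9, 212.5]
orientation: [0.694, -0.692, -0.141, 0.14]
ft_force: [0.6, -1.3, -0.5]
opening: 21.4
```

```bash
python3 bot.py n4 0,0.1 118,220,130,120,110,6;python3 - <<'E'
from h import *
t=cam("top");s=cam("side");crop(t,190,185,60,50,12,"n4t")
E
```

```text
pos [448.7  96.9 212. ] F [ 0.5  0.5 -1.1] tau [-0.04 -0.5  -0.  ] op 21.1 yaw 0.006 pitch 0.397 px [ 0.922  0.006 -0.386] pz [ 0.386 -0.003  0.922] t 55.3
```

Emit:
{"api": "carry_out", "payload": {"rows": [[0,0.9,0,0,0,0],[0,0.9,0,0,0,0],[0,0.9,0,0,0,0],[0,0.9,0,0,0,0],[0.2,0.9,0,0,0,0],[0.4,0.9,0,0,0,0],[0.8,0.8,0,0,0,0],[0.8,0.3,0,0,0,0],[0.6,0,0,0,0,0],[0.2,0,0,0,0,0]]}}

```text
clock: 56.23
position: [521.7, 254.3, 212.4]
orientation: [0.694, -0.693, -0.14, 0.14]
ft_force: [-0.5, -0.8, -1.1]
opening: 21.2
```

Emit:
{"api": "carry_out", "payload": {"rows": [[0,0,0,0,0,0],[0,0,-0.5,0,0,0],[0,0,-0.5,0,0,0],[0,0,-0.3,0,0,0],[0,0,0,0,0,0]]}}

```text
clock: 56.65
position: [518.5, 254.0, 177.4]
orientation: [0.693, -0.692, -0.141, 0.142]
ft_force: [0.0, 0.3, -1.3]
opening: 21.0
```

```bash
python3 bot.py n5 0,0.1 118,180,150,120,110,6;python3 - <<'E'
from h import *
t=cam("top");crop(t,170,170,90,90,7,"n5t")
E
```

```text
pos [519.2 254.3 178.7] F [ 0.1 -0.7 -1.3] tau [ 0.03 -0.26  0.  ] op 21.3 yaw 0.002 pitch 0.402 px [ 0.92   0.002 -0.391] pz [0.391 0.    0.92 ] t 56.7
```

Emit:
{"api": "carry_out", "payload": {"rows": [[0,0.28,0,0,0,0],[0,0,-0.4,0,0,0],[0,0,-0.4,0,0,0],[0,0,-0.15,0,0,0],[0,0,0,0,0,0],[0,0,0,0,0,0]]}}

```text
clock: 57.25
position: [520.4, 261.7, 156.2]
orientation: [0.694, -0.692, -0.141, 0.14]
ft_force: [0.3, -0.1, -1.5]
opening: 20.9
```

Emit:
{"api": "carry_out", "payload": {"rows": [[0,0,-0.1,0,0,0],[0,0,0,0,0,0]]}}

```text
clock: 57.42
position: [521.0, 261.8, 154.5]
orientation: [0.694, -0.692, -0.14, 0.139]
ft_force: [0.4, 0.3, -2.1]
opening: 21.3
```

Emit:
{"api": "carry_out", "payload": {"rows": [[0,0,-0.08,0,0,0],[0,0,0,0,0,0]]}}

```text
clock: 57.58
position: [520.9, 261.8, 152.5]
orientation: [0.694, -0.692, -0.14, 0.139]
ft_force: [-0.0, -0.0, -1.5]
opening: 21.2
```

Emit:
{"api": "carry_out", "payload": {"rows": [[0,0,-0.08,0,0,0],[0,0,0,0,0,0]]}}

```text
clock: 57.75
position: [521.2, 261.9, 150.8]
orientation: [0.694, -0.692, -0.14, 0.139]
ft_force: [0.2, 0.6, -1.4]
opening: 21.1
```

Emit:
{"api": "carry_out", "payload": {"rows": [[0,0,-0.08,0,0,0],[0,0,0,0,0,0]]}}

```text
clock: 57.92
position: [521.6, 262.0, 150.5]
orientation: [0.694, -0.692, -0.14, 0.139]
ft_force: [0.4, -0.4, 6.0]
opening: 21.3
```

Emit:
{"api": "carry_out", "payload": {"rows": [[0,0,-0.08,0,0,0],[0,0,0,0,0,0]]}}

```text
clock: 58.08
position: [522.6, 262.1, 150.1]
orientation: [0.694, -0.693, -0.139, 0.138]
ft_force: [0.6, -0.5, 9.8]
opening: 21.0
```

Emit:
{"api": "carry_out", "payload": {"rows": [[0,0,-0.08,0,0,0],[0,0,0,0,0,0]]}}

```text
clock: 58.25
position: [523.5, 262.2, 149.5]
orientation: [0.694, -0.693, -0.138, 0.137]
ft_force: [2.0, -0.9, 14.5]
opening: 21.0
```

Emit:
{"api": "carry_out", "payload": {"rows": [[0,0,0.12,0,0,0],[0,0,0,0,0,0]], "newtons": 3}}

```text
clock: 58.42
position: [521.7, 262.1, 149.1]
orientation: [0.694, -0.693, -0.14, 0.138]
ft_force: [1.2, 0.4, 4.9]
opening: 21.3
```

Emit:
{"api": "carry_out", "payload": {"rows": [[0,0,0,0,0,0],[0,0,0,0,0,0],[0,0,0,0,0,0],[0,0,0,0,0,0],[0,0,0,0,0,0]], "jaw": 0}}

```text
clock: 58.83
position: [520.5, 261.8, 147.0]
orientation: [0.694, -0.692, -0.14, 0.14]
ft_force: [0.2, 0.1, 1.5]
opening: 46.2
```

Emit:
{"api": "carry_out", "payload": {"rows": [[0.19,0,0.46,0,0,0],[0.39,0,0.92,0,0,0],[0.39,0,0.92,0,0,0],[0.2,0,1,0,0,0],[0,-0.2,0.6,0,0,0],[-0.4,-0.8,0,0,0,0],[-0.8,-0.9,0,0,0,0],[-0.9,-0.9,0,0,0,0],[-0.9,-0.9,0,0,0,0],[-0.9,-0.9,0,0,0,0]]}}

```text
clock: 59.67
position: [451.4, 145.7, 245.3]
orientation: [0.694, -0.692, -0.14, 0.139]
ft_force: [-0.1, -0.6, -0.1]
opening: 47.5
```

Emit:
{"api": "carry_out", "payload": {"rows": [[-0.6,-0.9,0,0,-0.5,-0.2],[0,-0.9,0,0,-0.5,-0.2],[0,-0.9,0,0,-0.5,-0.2],[0,-0.9,0,0,-0.5,-0.2],[0,-0.9,0,0,-0.5,-0.2],[0,-0.9,0,0,-0.5,-0.2],[0,-0.9,0,0,-0.5,-0.2],[0,-0.9,0,0,-0.5,-0.2],[0,-0.9,0,0,-0.5,-0.2],[0,-0.9,0,0,-0.5,-0.2]]}}

```text
clock: 60.5
position: [437.2, -79.3, 245.6]
orientation: [-0.65, 0.759, 0.009, 0.013]
ft_force: [0.3, -0.8, 0.1]
opening: 47.8
```

```bash
python3 - <<'E'
from st import *
state()
t=cam("top");crop(t,180,180,210,110,3.8,"o1t")
s=cam("side");crop(s,205,140,190,150,4.2,"o1s")
E
```

```text
pos [437.2 -79.3 245.6] F [ 0.3 -0.8  0.1] tau [0.01 0.03 0.01] op 47.8 yaw -0.154 pitch -0.003 px [ 0.988 -0.154  0.003] pz [-0.008 -0.031  0.999] t 60.5
```

Emit:
{"api": "carry_out", "payload": {"rows": [[0,-0.9,0,-0.2,0.05,-0.2],[0,-1,0,-0.19,0.05,-0.22],[0,-1,0,0,0,0],[0,-1,0,0,0,0],[0,-1,0,0,0,0],[0,-1,0,0,0,0],[0,-1,0,0,0,0],[0,-1,0,0,0,0],[0,-1,0,0,0,0],[0,-1,0,0,0,0]], "jaw": 0.1}}

```text
clock: 61.43
position: [437.8, -326.1, 245.2]
orientation: [-0.638, 0.77, 0.001, -0.0]
ft_force: [0.6, -0.2, -0.0]
opening: 52.3
```

Emit:
{"api": "carry_out", "payload": {"rows": [[0,-1,-0.5,0,0,0],[0,-1,-1,0,0,0],[0,-0.1,-1,0,0,0],[0,0,-1,0,0,0],[0,0,-1,0,0,0],[0,0,-1,0,0,0],[0,0,-1,0,0,0],[0,0,-0.5,0,0,0],[0,0,0,0,0,0]]}}

```text
clock: 62.18
position: [436.0, -375.6, 66.2]
orientation: [-0.638, 0.77, 0.005, -0.001]
ft_force: [-0.1, -0.0, -1.0]
opening: 52.4
```

```bash
python3 - <<'E'
from st import *
state()
s=cam("side");crop(s,290,100,110,100,6.5,"o2s")
t=cam("top");crop(t,330,190,80,90,7,"o2t")
E
```

```text
pos [ 436.  -375.6   66.2] F [-0.1 -0.  -1. ] tau [ 0.11  0.04 -0.02] op 52.4 yaw -0.186 pitch 0.008 px [ 0.983 -0.185 -0.008] pz [ 0.007 -0.006  1.   ] t 62.18
```

Emit:
{"api": "carry_out", "payload": {"rows": [[0.08,-0.16,-0.8,0,0,0],[0,0,-0.8,0,0,0],[0,0,-0.8,0,0,0],[0,0,-0.6,0,0,0],[0,0,0,0,0,0],[0,0,0,0,0,0]]}}

```text
clock: 62.78
position: [440.4, -382.7, -3.6]
orientation: [-0.638, 0.77, 0.0, -0.0]
ft_force: [-0.1, 0.3, 0.5]
opening: 52.6
```

Emit:
{"api": "carry_out", "payload": {"rows": [[0,0,0,0,0,0],[0,0,0,0,0,0],[0,0,0,0,0,0],[0,0,0,0,0,0],[0,0,0,0,0,0],[0,0,0,0,0,0],[0,0,0,0,0,0],[0,0,0,0,0,0],[0,0,0,0,0,0]], "jaw": -1, "newtons": 4.5}}

```text
clock: 63.53
position: [439.8, -382.5, -4.5]
orientation: [-0.638, 0.77, 0.0, -0.001]
ft_force: [-1.2, -0.6, 2.8]
opening: 27.0
```

Emit:
{"api": "carry_out", "payload": {"rows": [[0,0,0.4,0,0,0],[0,0,0.6,0,0,0],[0,0,0.6,0,0,0],[0,0,0.6,0,0,0],[0,0,0.6,0,0,0],[0,0,0.6,0,0,0],[0,0,0.6,0,0,0],[0,0,0.6,0,0,0],[0,0,0.4,0,0,0],[0,0,0,0,0,0]]}}

```text
clock: 64.37
position: [440.7, -383.0, 122.8]
orientation: [-0.638, 0.77, -0.001, -0.0]
ft_force: [0.6, -0.2, -0.9]
opening: 21.3
```

```bash
python3 bot.py o3 0.25,0.4,0.55 118,280,90,120,110,6
```

```text
pos [ 440.1 -382.5  121.2] F [-0.6  0.3 -1.4] tau [ 0.    0.05 -0.03] op 21.2 yaw -0.187 pitch 0.0 px [ 0.983 -0.186 -0.   ] pz [0.    0.001 1.   ] t 64.42
```

Emit:
{"api": "carry_out", "payload": {"rows": [[-0.1,0.1,0.3,0,0,0],[-0.3,0.3,0.6,0,0,0],[-0.4,0.6,0.8,0,0,0],[-0.4,0.8,0.8,0,0,0],[-0.3,0.9,0.6,0.09,0.49,0],[0,0.9,0.3,0.09,0.49,0],[0,0.9,0.3,0.09,0.49,0],[0,0.9,0,0.09,0.49,0],[0,0.9,0,0.09,0.49,0],[0,0.9,0,0.09,0.49,0]], "newtons": 12}}

```text
clock: 65.25
position: [401.4, -200.6, 212.1]
orientation: [-0.633, 0.764, 0.094, -0.078]
ft_force: [0.4, -0.3, -1.5]
opening: 20.9
```

Emit:
{"api": "carry_out", "payload": {"rows": [[0,0.9,0,0.09,0.49,0],[0,0.9,0,0.09,0.49,0],[0,0.9,0,0.09,0.49,0],[0,0.9,0,0.09,0.49,0],[0,0.9,0,0,0,0],[0,0.9,0,0,0,0],[0,0.9,0,0,0,0],[0,0.9,0,0,0,0],[0,0.9,0,0,0,0],[0,0.9,0,0,0,0]]}}

```text
clock: 66.08
position: [401.3, 24.1, 211.7]
orientation: [-0.625, 0.755, 0.153, -0.128]
ft_force: [-0.4, -0.0, -1.2]
opening: 21.3
```

```bash
python3 bot.py o4 0,0.1 118,250,110,120,110,6
```

```text
pos [401.1  27.  211.8] F [-0.4  2.7 -1. ] tau [ 0.17 -0.27 -0.06] op 21.3 yaw -0.184 pitch 0.403 px [ 0.904 -0.168 -0.392] pz [ 0.385 -0.073  0.92 ] t 66.13
```

Emit:
{"api": "carry_out", "payload": {"rows": [[0,0.9,0,0,0,0],[0,0.9,0,0,0,0],[0.4,0.9,0,0,0,0],[0.6,0.9,0,0,0,0],[0.8,0.9,0,0,0,0],[0.8,0.8,0,0,0,0],[0.8,0.4,0,0,0,0],[0.5,0.1,0,0,0,0],[0.2,0,0,0,0,0],[0,0,0,0,0,0]]}}

```text
clock: 66.97
position: [504.7, 167.7, 211.5]
orientation: [-0.625, 0.755, 0.153, -0.129]
ft_force: [-0.2, -0.0, -2.6]
opening: 20.8
```

```bash
python3 bot.py o5 0,0.1 118,200,130,120,130,5.5;python3 - <<'E'
from h import *
t=cam("top");crop(t,170,170,90,90,7,"o5t")
E
```

```text
Traceback (most recent call last):
  File "bot.py", line 17, in <module>
    draw(sys.argv[1],[float(a) for a in sys.argv[2].split(",")],*( [int(v) for v in sys.argv[3].split(",")] if len(sys.argv)>3 else []))
                                                                    ~~~^^^
ValueError: invalid literal for int() with base 10: '5.5'
```

```bash
python3 bot.py o5 0,0.1 118,200,140,120,120,6
```

```text
pos [503.9 167.4 212. ] F [-0.4  0.4 -0.9] tau [-0.06 -0.23  0.04] op 21.3 yaw -0.188 pitch 0.402 px [ 0.904 -0.172 -0.391] pz [ 0.385 -0.07   0.92 ] t 67.07
```

Emit:
{"api": "carry_out", "payload": {"rows": [[0,0.2,-0.2,0.11,0.55,0],[0,0,-0.5,0,0,0],[0,0,-0.6,0,0,0],[0,0,-0.6,0,0,0],[0,0,-0.3,0,0,0],[0,0,0,0,0,0],[0,0,0,0,0,0]]}}

```text
clock: 67.65
position: [504.1, 172.7, 156.9]
orientation: [-0.622, 0.751, 0.17, -0.142]
ft_force: [0.3, 0.3, -0.7]
opening: 20.9
```

```bash
python3 bot.py o6 0,0.1 118,200,140,120,120,6
```

```text
pos [504.6 172.8 157.6] F [-0.9  0.5 -1. ] tau [-0.04 -0.32 -0.  ] op 21.5 yaw -0.187 pitch 0.445 px [ 0.887 -0.168 -0.431] pz [ 0.423 -0.079  0.902] t 67.7
```

Emit:
{"api": "carry_out", "payload": {"rows": [[0,0,-0.16,0,0,0],[0,0,0,0,0,0]]}}

```text
clock: 67.87
position: [505.1, 173.0, 154.0]
orientation: [-0.622, 0.751, 0.169, -0.141]
ft_force: [-0.6, 0.2, -0.5]
opening: 21.6
```

Emit:
{"api": "carry_out", "payload": {"rows": [[0,0,-0.08,0,0,0],[0,0,0,0,0,0]]}}

```text
clock: 68.03
position: [505.4, 173.0, 153.7]
orientation: [-0.622, 0.751, 0.169, -0.141]
ft_force: [-1.0, 0.1, 4.7]
opening: 21.2
```

Emit:
{"api": "carry_out", "payload": {"rows": [[0,0,-0.06,0,0,0],[0,0,0,0,0,0]]}}

```text
clock: 68.2
position: [506.0, 173.0, 153.3]
orientation: [-0.623, 0.751, 0.169, -0.14]
ft_force: [-0.0, -0.8, 9.1]
opening: 21.1
```

```bash
cat bot.py h.py | head -60; python3 - <<'E'
from h import *
from rig import r
import cv2
im=r.get_image("side")["img"]; cv2.imwrite("pics/b3c.png",cv2.resize(im[:, :][:,:,::-1],None,fx=1.42,fy=1.42,interpolation=cv2.INTER_CUBIC))
c=im[110:310,130:400][:,:,::-1]; cv2.imwrite("pics/b3c2.png",cv2.resize(c,None,fx=2.9,fy=2.9,interpolation=cv2.INTER_CUBIC))
E
```

```text
from st import *
import sys
def draw(name,angles,L=118,x0=270,y0=120,w=130,h=120,sc=6,camn="side"):
    g,px,pz=state(False)
    G=g["position"]+35*pz
    s=cam(camn);lines=[]
    cols=[(0,255,0),(0,0,255),(255,0,0),(0,255,255)]
    u=np.array([px[0],px[1],0]);u/=np.linalg.norm(u)
    for a,c in zip(angles,cols):
        d=u*np.sin(a)+np.array([0,0,-np.cos(a)]);e=u*np.cos(a)+np.array([0,0,np.sin(a)]);y=np.cross([0,0,1],u)
        B=G+L*d
        circ=[B+28*(e*np.cos(k)+y*np.sin(k)) for k in np.linspace(0,2*np.pi,25)]
        P=proj(s,[G]+circ)
        lines+=[(P[i],P[i+1],c) for i in range(1,25)]+[(P[0],proj(s,[B])[0],c)]
    crop(s,x0,y0,w,h,sc,name,lines=lines)
if __name__=="__main__":
    draw(sys.argv[1],[float(a) for a in sys.argv[2].split(",")],*( [int(v) for v in sys.argv[3].split(",")] if len(sys.argv)>3 else []))
    state()
import numpy as np,cv2
from scipy.spatial.transform import Rotation as R
from rig import r
def cam(n):
    d=r.get_image(n); return d
def proj(d,P):
    p,_=cv2.projectPoints(np.array(P,float).reshape(-1,3),np.array(d["rvec"],float),np.array(d["tvec"],fl
[... 605 characters left out ...]
v2.INTER_CUBIC)
    f=lambda p:(int((p[0]-x0+.5)*s),int((p[1]-y0+.5)*s))
    for p in draw: cv2.circle(im,f(p),3,(0,0,255),1)
    for a,b,c in lines: cv2.line(im,f(a),f(b),c,1,cv2.LINE_AA)
    for gx in range((x0//10+1)*10,x0+w,10):
        cv2.line(im,f((gx,y0)),(f((gx,y0))[0],6),(0,255,255),1)
        if gx%20==0: cv2.putText(im,str(gx),(f((gx,y0))[0]-10,16),0,.35,(0,255,255),1)
    for gy in range((y0//10+1)*10,y0+h,10):
        cv2.line(im,(0,f((0,gy))[1]),(6,f((0,gy))[1]),(0,255,255),1)
        if gy%20==0: cv2.putText(im,str(gy),(8,f((0,gy))[1]+4),0,.35,(0,255,255),1)
    cv2.imwrite("pics/"+name+".png",im)
def box(d,T,pts):
    return proj(d,(T[:3,:3]@np.array(pts,float).T).T+T[:3,3])
```

View pics/b3c2.png

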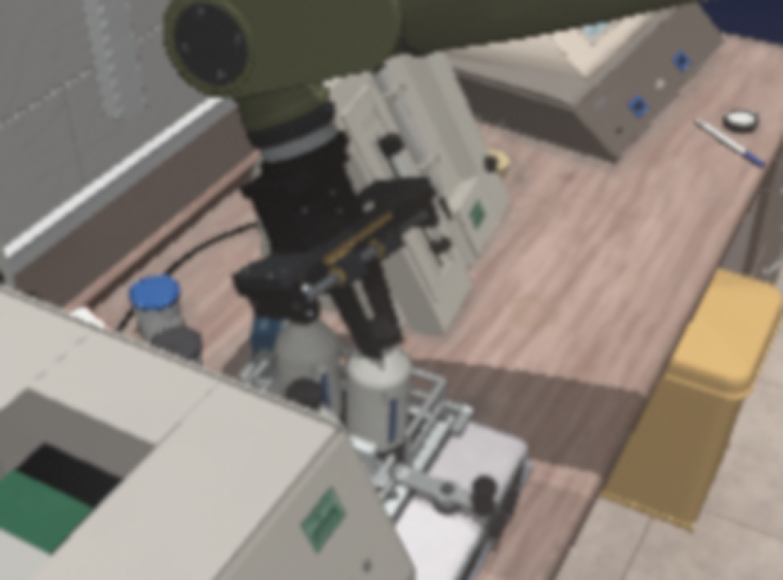

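The side view shows b3 (about px 265,245) upright behind the front rail, with b1 behind it and clear of it. I'll press a little more, then release.

Emit:
{"api": "carry_out", "payload": {"rows": [[0,0,-0.06,0,0,0],[0,0,0,0,0,0]]}}

```text
clock: 68.42
position: [506.7, 172.9, 153.0]
orientation: [-0.623, 0.751, 0.168, -0.14]
ft_force: [1.4, -1.6, 12.3]
opening: 20.9
```

```bash
python3 bot.py b3d 0,0.06 118,220,200,100,90,7
```

```text
pos [506.7 172.9 153. ] F [ 1.6 -1.8 11.5] tau [-0.2   0.63  0.11] op 21.2 yaw -0.187 pitch 0.441 px [ 0.889 -0.168 -0.427] pz [ 0.419 -0.079  0.904] t 68.47
```

View pics/b3d.png

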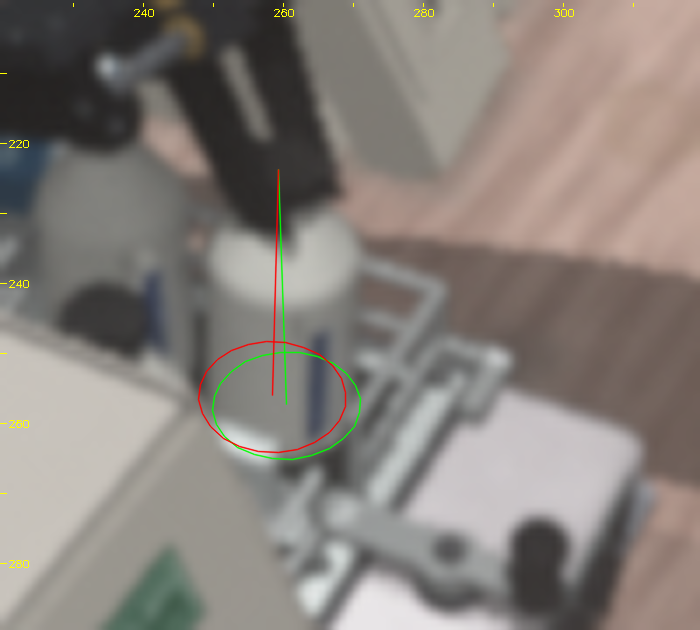

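Emit:
{"api": "carry_out", "payload": {"rows": [[0,0,0.1,0,0,0],[0,0,0,0,0,0]], "newtons": 3}}

```text
clock: 68.63
position: [505.6, 172.9, 152.7]
orientation: [-0.623, 0.751, 0.169, -0.14]
ft_force: [1.3, -0.6, 3.8]
opening: 21.6
```

Emit:
{"api": "carry_out", "payload": {"rows": [[0,0,0,0,0,0],[0,0,0,0,0,0],[0,0,0,0,0,0],[0,0,0,0,0,0],[0,0,0,0,0,0]], "jaw": 0}}

```text
clock: 69.05
position: [504.3, 172.9, 150.5]
orientation: [-0.622, 0.751, 0.17, -0.142]
ft_force: [-0.5, 1.3, -0.2]
opening: 46.4
```

```bash
python3 bot.py b3e 0 118,220,200,100,90,7
```

```text
pos [504.4 172.9 150.6] F [-0.8 -0.1  0.2] tau [-0.04 -0.24 -0.01] op 47.2 yaw -0.187 pitch 0.446 px [ 0.886 -0.168 -0.432] pz [ 0.424 -0.079  0.902] t 69.1
```

View pics/b3e.png

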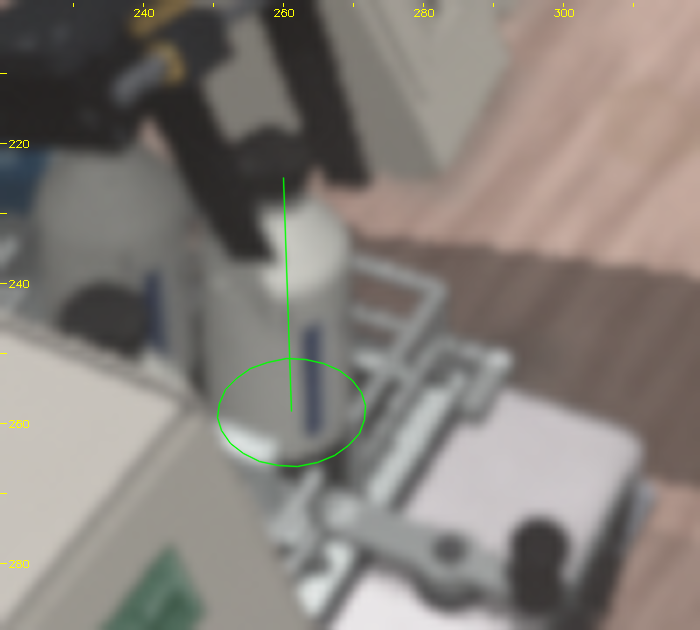

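b3 may be leaning slightly. I'll check it against a vertical model before I retreat.

```bash
cat > vb.py <<'E'
from h import *
import sys
def circ(c,ax,h,rad):
    ax=np.array(ax,float);ax/=np.linalg.norm(ax);e=np.cross(ax,[0,1,0]);e/=np.linalg.norm(e);f=np.cross(ax,e)
    return [np.array(c)+ax*h+rad*(e*np.cos(k)+f*np.sin(k)) for k in np.linspace(0,2*np.pi,25)]
def vb(name,camn,bots,x0,y0,w,h,sc):
    s=cam(camn);L=[]
    cols=[(0,255,0),(0,0,255),(255,0,0)]
    for (x,y,tx,ty),c in zip(bots,cols):
        for hh,rad in ((0,28),(85,28),(132,12),(104,12)):
            P=proj(s,circ((x,y,60),(tx,ty,1),hh,rad));L+=[(P[i],P[i+1],c) for i in range(24)]
    crop(s,x0,y0,w,h,sc,name,lines=L)
if __name__=="__main__":
    vb(sys.argv[1],sys.argv[2],eval(sys.argv[3]),*eval(sys.argv[4]))
E
python3 vb.py v1 side "[(519,170,0,0),(519,170,0.1,0)]" 220,195,100,85,7
python3 vb.py v1t top "[(519,170,0,0),(519,170,0.1,0)]" 0,0,560,420,1
```

```text
(no output)
```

View pics/v1.png

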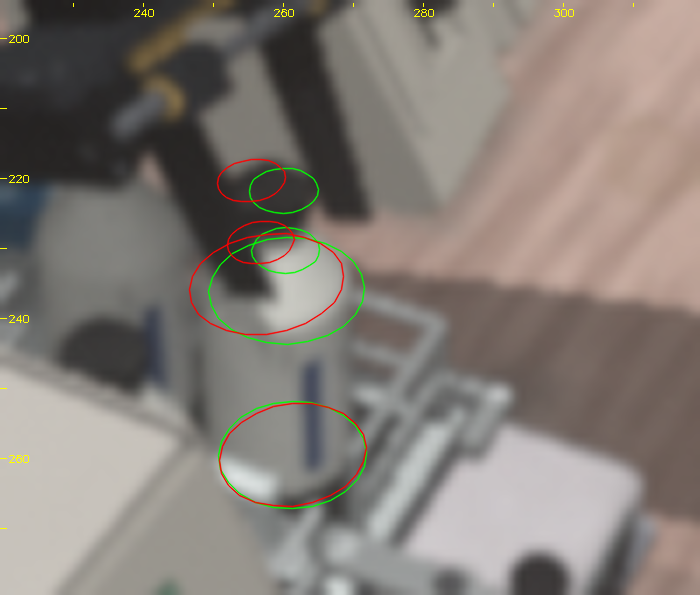

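View pics/v1t.png

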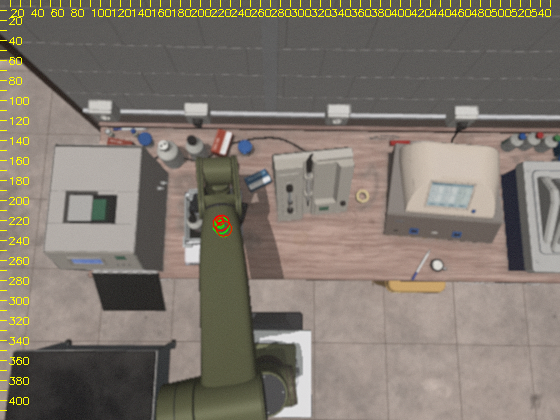

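The cap, shoulder and base are all about 1.5 px left of the vertical model, so b3 is upright, just 3–4 mm further back than I drew it. Next, the retreat.

Emit:
{"api": "carry_out", "payload": {"rows": [[0.2,-0.04,0.45,0,0,0],[0.2,-0.04,0.45,0,0,0],[0,0,0,0,0,0]]}}

```text
clock: 69.45
position: [517.3, 171.0, 177.1]
orientation: [-0.623, 0.751, 0.168, -0.139]
ft_force: [-0.0, -0.8, 0.2]
opening: 47.3
```

Emit:
{"api": "carry_out", "payload": {"rows": [[0.42,-0.08,0.9,0,0,0],[0.3,-0.06,1,0,0,0],[0,0,1,0,0,0],[0,0,1,0,0,0],[0,0,0,0,0,0]]}}

```text
clock: 69.87
position: [535.4, 167.7, 277.8]
orientation: [-0.623, 0.752, 0.167, -0.137]
ft_force: [0.8, -0.1, -0.1]
opening: 47.5
```

```bash
python3 vb.py v2 side "[(522,170,0,0),(606,170,0,0)]" 190,170,120,100,6
```

```text
(no output)
```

View pics/v2.png

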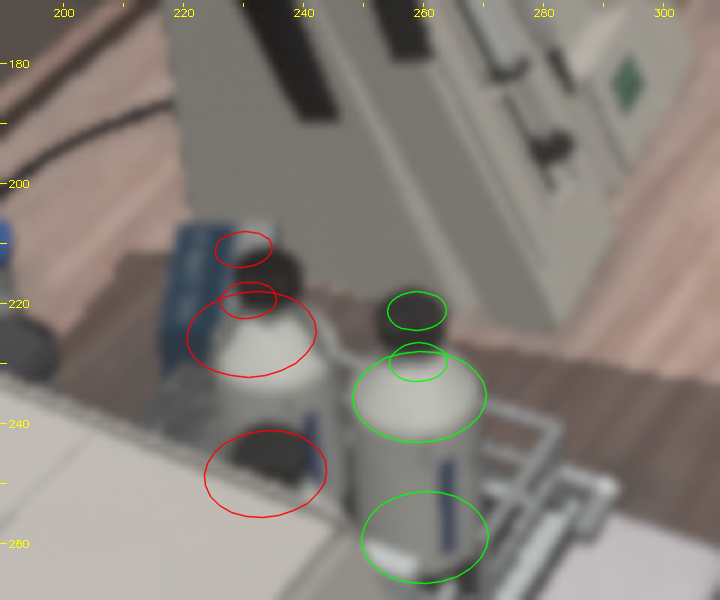

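b3 (px 259,222 cap) matches the upright model, and b1 (cap 234,214) stands too. I'll move the arm clear for a final check.

Emit:
{"api": "carry_out", "payload": {"rows": [[-0.5,-0.9,0.2,0,0,0],[-0.5,-0.9,0,0,0,0],[-0.5,-1,0,0,0,0],[-0.5,-1,0,0,0,0],[-0.5,-1,0,0,0,0],[-0.5,-1,0,0,0,0],[-0.5,-1,0,0,0,0],[-0.5,-1,0,0,0,0],[-0.5,-1,0,0,0,0],[-0.5,-1,0,0,0,0]]}}

```text
clock: 70.75
position: [406.5, -78.6, 275.1]
orientation: [-0.622, 0.751, 0.17, -0.142]
ft_force: [1.5, -0.2, -0.1]
opening: 47.5
```

Emit:
{"api": "carry_out", "payload": {"rows": [[0,-1,0,0,0,0],[0,-1,0,0,0,0],[0,-1,0,0,0,0],[0,-1,0,0,0,0],[0,0,0,0,0,0],[0,0,0,0,0,0]]}}

```text
clock: 71.25
position: [407.2, -178.0, 275.1]
orientation: [-0.621, 0.751, 0.171, -0.141]
ft_force: [0.6, -0.1, -0.3]
opening: 47.8
```

```bash
python3 vb.py f1 side "[(522,170,0,0),(597,168,0,0),(549,258,0,0)]" 190,195,120,100,6; python3 vb.py f2 top "[(522,170,0,0),(597,168,0,0),(549,258,0,0)]" 165,130,130,100,6;python3 vb.py f3 top "[]" 165,130,130,140,5; python3 -c "
from st import *
state()"
```

```text
pos [ 407.5 -176.8  275.6] F [-0.2  0.9 -0. ] tau [-0.01 -0.23  0.  ] op 47.5 yaw -0.186 pitch 0.446 px [ 0.887 -0.167 -0.431] pz [ 0.424 -0.079  0.902] t 71.4
```

View pics/f1.png

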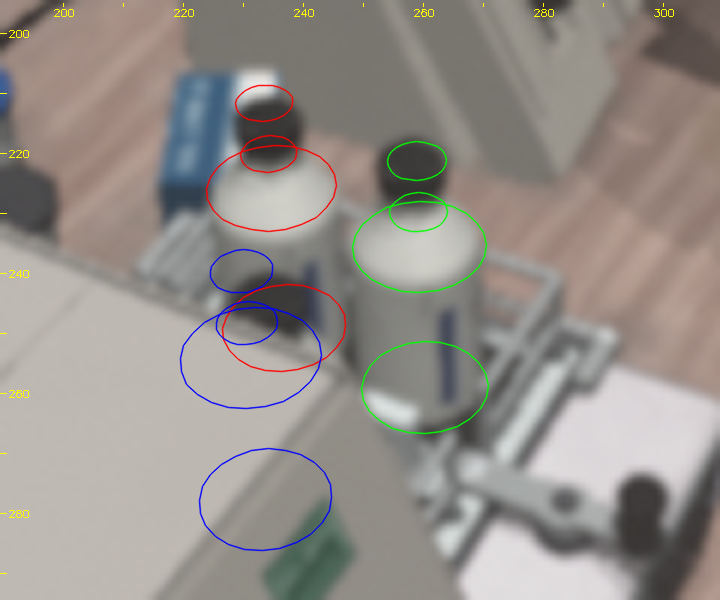

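View pics/f2.png

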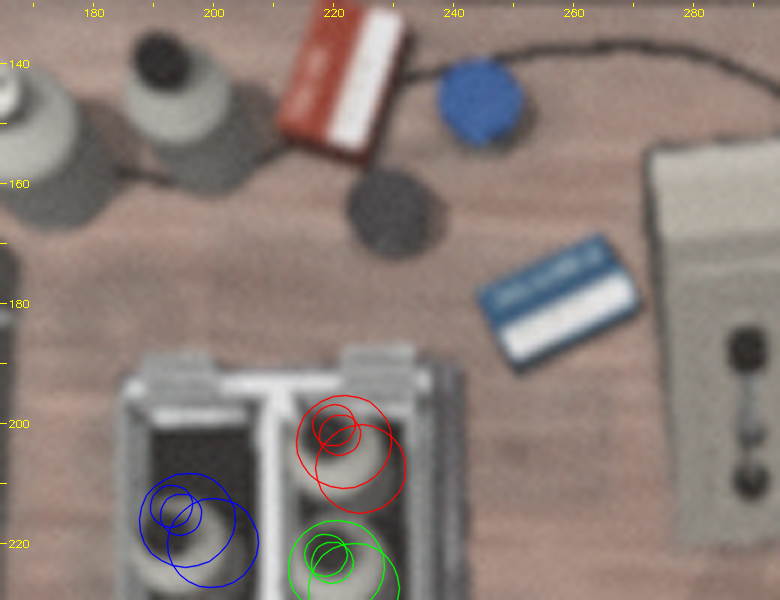

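View pics/f3.png

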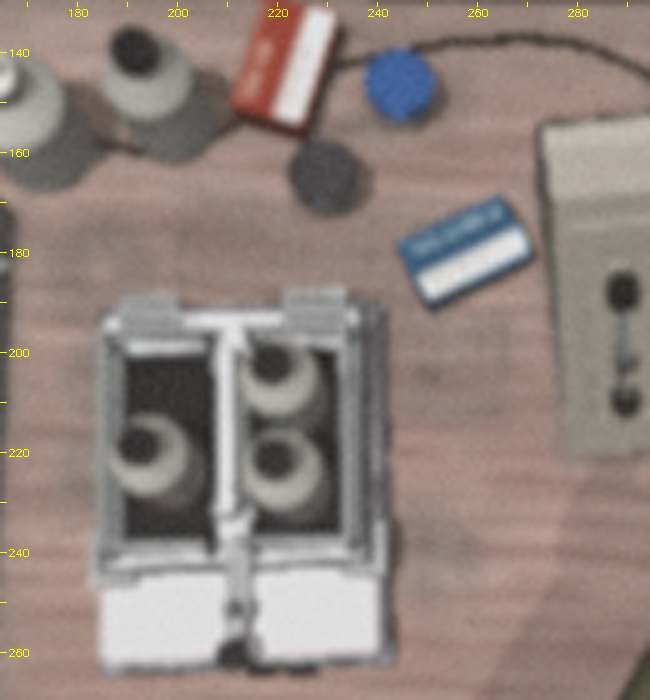

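The top view shows all three caps (193,218 / 219,202 / 220,222) inside the lanes and the clamp grip straight to the front (211,259). I'll do one refined overlay to check tilt.

```bash
python3 vb.py g2 top "[(519,171,0,0),(591,173,0,0),(534,259,0,0)]" 180,190,70,55,11;python3 vb.py g1 side "[(523,171,0,0),(591,171,0,0),(534,259,0,0)]" 200,195,100,80,7
```

```text
(no output)
```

View pics/g2.png

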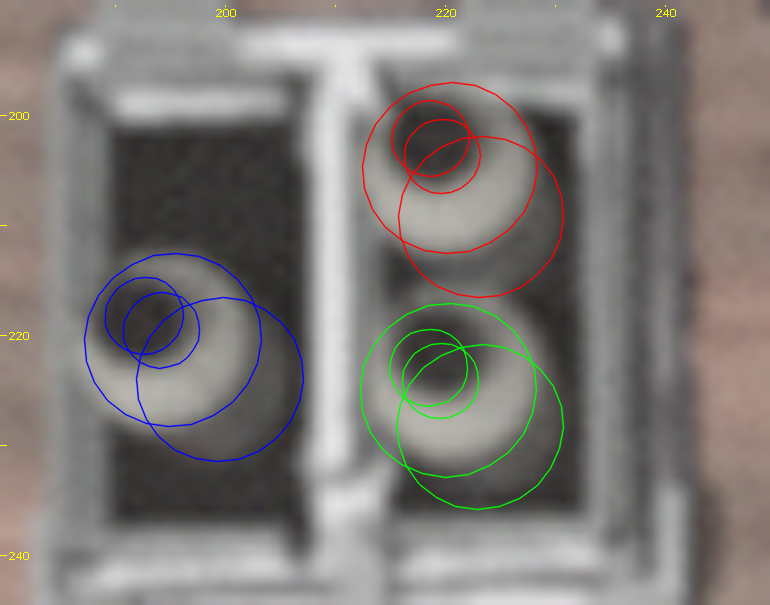

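View pics/g1.png

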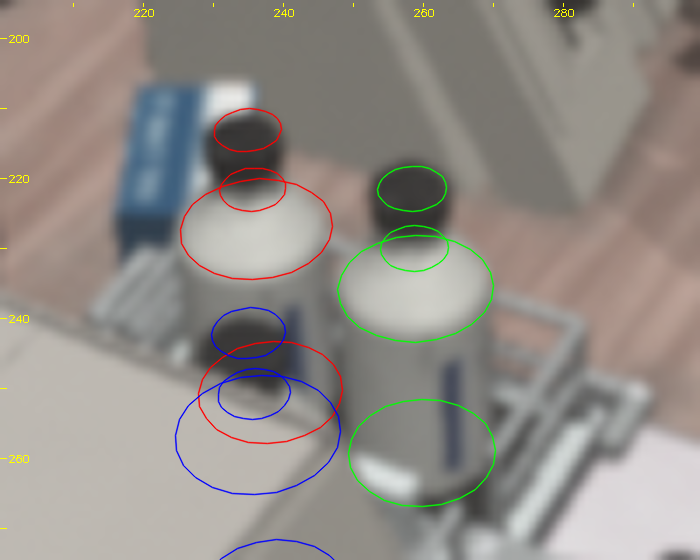

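All three bottles match the vertical models within about 1 px, at the base as well as the cap. Handing in.

```bash
python3 -c "
from rig import r
print(r.sign_off())"
```

```text
the job is handed in; nothing more can be done
None
```

The job is done and handed in at about 71.5 s of the 208 s; sign-off gives no verdict.

**What I did:** I swung the clamp fully open and set the platform's rear edge tilted under the lips. Then I lowered it flat behind the front stops and swung the clamp back to its end stop. All three bottles were present. I stood b1 and b3 in the right lane and b2 in the left.

**Last checks:**
- **Bottles:** in both views b1 and b3 fit upright models to about 1 px. b2 fits from above, but only its cap shows from the side.
- **Clamp and platform:** the clamp grip points straight to the front and the platform still sits between its stops.
- **Bystanders:** I saw no sign that the carton or cup had moved, but I did not measure them again at the end.
- **Arm:** it is parked clear, with no contact force beyond sensor noise.

**What failed or disagreed on the way:**
- The reported tool point was about 24 mm further along the fingers than the real one, so my first clamp grasp missed and I corrected for it.
- The clamp grip slipped once in each direction, and I finished both swings by pushing to the stops.
- b1 was knocked aside during the run and I measured it again.
- b3 touched the lane floor about 3 mm higher than I expected. I put this down to a lower grip on the cap, since the pictures then showed it standing on the floor.

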